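# Store the parts of a dismantled trolley

## Robot

A 6-joint arm with a two-finger parallel gripper is mounted at the origin on the work surface. World frame = base frame: x ahead of the robot, y to its left, z up, the work surface at z = 0. Lengths are in mm, angles in rad, forces in N, time in s.
With the tool pointing down it reaches from about 400 to 925 mm from the base axis. Payload 12.5 kg.
Tool frame: the origin (TCP) lies midway between the tips of the shut fingers; the grasp point (between the pads) lies 19 mm behind it; z points along the fingers, y is the line along which they close (so a half turn about z gives the same grasp; the last joint's range is limited). The gripper opens to 95 mm and grips with 3 to 60 N. Pads are 20 mm wide; open, the fingers measure 119 mm over their backs; the gripper's body (75 mm by 180 mm) begins 59 mm behind the grasp point.
Start: joints at [1.158, 0.491, 1.559, -0, 1.092, -0.106], TCP at [188.74, 595.842, 183.361] pointing down, gripper open.
Joint ranges: [-3.1, 3.1], [-0.84, 2.19], [0.05, 2.79], [-1.13, 4.28], [0.06, 2.93], [-2.69, 2.69]. Speed limits (rad/s): [2.22, 2.22, 2.79, 3.14, 3.14, 3.14].

## Interface

Orientations are given as [roll, pitch, yaw] about the fixed x, y, z axes, in that order (R = Rz(yaw) Ry(pitch) Rx(roll)).
In Python, from cell import * gives the robot as it stands. The module is installed in compiled form; this text tells all that it offers.
- The arm moves only by the tool arm_command, never from a script. Its arguments are lists of equal length, an entry for each row: "delta_pos": the shift along the world's x, y, z in units of 250 mm (1.0 is 250 mm), a list of three; "delta_rot": the turn, a rotation vector about the world's x, y, z in units of 90 degrees (1.0 is 90 degrees), a list of three; "claw": the closure, from 0 (fully open) to 1 (shut). In form: {"delta_pos": [[tx, ty, tz], ...], "delta_rot": [[wx, wy, wz], ...], "claw": [claw, ...]}. A call has exactly 5 rows; each row is the pose to reach, as a shift and turn from the pose commanded when the call began; what a row does not reach only later rows make up. A row lasts 1/12 s, in which the tool goes at most 41.7 mm and 7.16 degrees, less where a joint would pass 70% of its speed; a pose out of reach is approached as far as the arm can. A call with a number of a shift or a turn outside -1 to 1 is refused whole. A call with a gripper value outside its range is refused whole. The fingers move at their own pace and stop on an object; the grip force is fixed at half the most. Time passes only in rows, so rows that repeat a pose let the fingers close, or fill a call up. It gives the time, the measured TCP pose, the force, the opening and the grip force at its end, in the units of the state.
- state(): the state, without advancing time (a new reading comes with each control period).
- read_camera(name): name is "side" or "top"; returns the picture (400x640x3 uint8, red, green, blue); there is no depth.
- calibration(name): a dict with "camera_matrix" (3x3 intrinsics, pixels), "T" (4x4, takes a point from camera to world coordinates). Camera axes: x right, y down, z forward; pixel columns grow to the right and rows downward; lengths in mm; the calibration is good to about 2 mm. A picture is of the moment at which its call begins. calibration takes no time and is no camera call.
- job_done(): hands the job in; it is judged then, once.
The state is a dict: "t": time; "joints": joint angles; "qvel": joint speeds; "tau": joint torques, N m; "eef_pos": TCP position; "tcp_rot": TCP orientation; "ft_force": force on the tool from outside, world axes, zero at the start; "moment": the same for the moment, N m; "opening": opening from 0.0 (shut) to 1.0 (fully open); "grip_force": force on a finger pad.
Only numpy, scipy, OpenCV 4.12 (cv2) and the standard library are available. Lean on these libraries where they do the work, as an engineer would, in place of code of your own. Each camera call takes 0.05 s, during which the arm holds its last target. There are 200 camera calls.

## Task

Put away the parts of the dismantled trolley. Swing the toolbox lid up past its balance point so that it stays open by itself, put every green bearing block lying on the bench into the toolbox, then lower the lid gently until it is shut, without letting it drop; also take every wheel out of the wooden stand and hang it by its rim over one of the yellow J-hooks, one wheel to a hook. Leave the glue bottle, the tin and the hammer where they are.

Things in the scene. Friction and masses are not known exactly. Their poses are not given: they have to be found in the camera images.
- lid (a joint): Hinge of the toolbox's steel lid: 0 = shut, grows to 1.85 rad = leaning back on its stop. It is a free-swinging lid of about 0.45 kg: below about 1.57 rad it falls shut, beyond that it falls back and stays open by itself. Starts shut, not latched.
- lid_handle (a point): Middle of the round steel bar handle of the lid: bar 12 mm thick, 120 mm long, parallel to the hinge, its axis 45 mm in front of the lid's front edge on two 8 mm arms at its ends, with free space above, below and behind it. The bar turns with the lid.
- lid_hinge (a point): Middle of the hinge line, on the far upper edge of the toolbox (90 mm above the bench). The handle is 202 mm from it across the lid and 6 mm above it when shut. The point's axes turn with the lid; its y axis runs along the hinge.
- toolbox: Slate-grey steel toolbox fixed to the bench, 155 (x) x 270 (y) x 90 mm high outside, walls and floor 4 mm, with a flat hinged lid 12 mm thick. Origin under its centre, on the bench; x points from the handle side to the hinge side, y along the hinge, z up.
- stand: Wooden stand fixed to the bench: base board 150 (x) x 200 (y) mm with two notched battens, 75 mm high. Its three slots (24 mm wide) lie at y = -65, 0 and +65 mm; a wheel in a slot stands upright with its axle along the stand's y and its hub 85 mm above the bench. Origin under its centre.
- rack: Open blue steel frame fixed to the bench: two posts and a rail (top 264 mm up) with three yellow J-hooks at y = -165, 0, +165 mm pointing along the rack's -x (to the robot at yaw 0). Origin on the bench under the rail's middle. Each hook: 10 mm rod, level for about 90 mm in front of the rail, its top 265 mm up, then an upturned tip 117 mm in front of the rail's middle, 291 mm up.
- hook0_seat (a point): Top of the level arm of J-hook 0, halfway along it (57 mm in front of the rail's middle), 265 mm above the bench; the place where a rim rests. Axes as the rack's.
- wheel0: Trolley wheel, may be absent (None): 140 mm across; black tyre and red rim 20 mm wide, 16 mm deep (radius 70 to 54); five red spokes, hub 32 mm across, 26 mm wide; 0.25 to 0.45 kg. All alike. Origin on the tread, 70 mm from the hub along the wheel's own -z; y along the axle. It starts upright in a slot of the stand, own z up, a gap between two spokes at the top.
- hub0 (a point): Centre of the hub of wheel0 (None if absent). Axes as the wheel's. Hung on a hook, it is 54 mm below the hook's seat.
- bearing0: Green cast pillow-block bearing, may be absent (None): foot 96 (x) x 30 (y) x 14 mm with a round housing 48 mm across, 30 mm wide and 54 mm high in the middle; 0.25 to 0.45 kg. Origin under its centre, on the bench at the start. All alike.
- hook1_seat (a point): Top of the level arm of J-hook 1, halfway along it (57 mm in front of the rail's middle), 265 mm above the bench; the place where a rim rests. Axes as the rack's.
- wheel1: Trolley wheel, may be absent (None): 140 mm across; black tyre and red rim 20 mm wide, 16 mm deep (radius 70 to 54); five red spokes, hub 32 mm across, 26 mm wide; 0.25 to 0.45 kg. All alike. Origin on the tread, 70 mm from the hub along the wheel's own -z; y along the axle. It starts upright in a slot of the stand, own z up, a gap between two spokes at the top.
- hub1 (a point): Centre of the hub of wheel1 (None if absent). Axes as the wheel's. Hung on a hook, it is 54 mm below the hook's seat.
- bearing1: Green cast pillow-block bearing, may be absent (None): foot 96 (x) x 30 (y) x 14 mm with a round housing 48 mm across, 30 mm wide and 54 mm high in the middle; 0.25 to 0.45 kg. Origin under its centre, on the bench at the start. All alike.
- hook2_seat (a point): Top of the level arm of J-hook 2, halfway along it (57 mm in front of the rail's middle), 265 mm above the bench; the place where a rim rests. Axes as the rack's.
- wheel2: Trolley wheel, may be absent (None): 140 mm across; black tyre and red rim 20 mm wide, 16 mm deep (radius 70 to 54); five red spokes, hub 32 mm across, 26 mm wide; 0.25 to 0.45 kg. All alike. Origin on the tread, 70 mm from the hub along the wheel's own -z; y along the axle. It starts upright in a slot of the stand, own z up, a gap between two spokes at the top.
- hub2 (a point): Centre of the hub of wheel2 (None if absent). Axes as the wheel's. Hung on a hook, it is 54 mm below the hook's seat.
- bearing2: Green cast pillow-block bearing, may be absent (None): foot 96 (x) x 30 (y) x 14 mm with a round housing 48 mm across, 30 mm wide and 54 mm high in the middle; 0.25 to 0.45 kg. Origin under its centre, on the bench at the start. All alike.
- glue: Yellow glue bottle, 60 mm across, 170 mm tall, standing; not part of the job. Origin under its centre.
- tin: Steel tin, 72 mm across, 85 mm tall, standing; not part of the job. Origin under its centre.
- hammer: Hammer lying on the bench, 260 mm long with a wooden handle; not part of the job. Origin under its middle.
Things that resemble listed ones, but are neither listed nor needed, are in the scene too. What is shaped like the bearing1 but purple is not meant.

How it is judged:
By the outcome, as a careful person would: the job done as asked, in the order asked, and still so for the second after the job is handed in, with the robot touching nothing.
Of wheel0, wheel1, wheel2 only 2 to 3 are there at a start; the rules pass over those that are not, and their reading is None.
Of bearing0, bearing1, bearing2 only 2 to 3 are there at a start; the rules pass over those that are not, and their reading is None.
At some moment in a run one of bearing0, bearing1, bearing2 may be knocked a few centimetres aside while the robot is not near it.
It also fails if it takes over 210 s, if anything falls off the work surface, if the arm or the gripper's body presses on something with over 40 N, if the wrist force passes 120 N, or if a joint passes its speed limit or range.

## Working session

There is one attempt and no reset: what is moved stays moved. The work goes in short steps, Python scripts to look and compute and a tool call to move; the robot and the scene stay as the last step left them, time stands still between calls to the robot, and variables do not carry over. Pictures are saved under pics/ and viewed, at most 14 in all, crops included, and the job is handed in when it is done.

Besides the shell and the picture viewer there is one more tool, called after "Request:" as name(argument=value, ...) on one line, values as JSON. arm_command: Moves the arm, as the interface text tells. Shifts and turns lie within -1 to 1; 1 stands for 250 mm of shift or 90 degrees of turn. Its arguments: {"type":"object","properties":{"delta_pos":{"type":"array"},"delta_rot":{"type":"array"},"claw":{"type":"array"}},"required":["delta_pos","delta_rot","claw"]}

```bash
mkdir -p pics; ls; python3 - <<'E'
from cell import *
import cv2
print(state())
for n in("side","top"):
    im=read_camera(n); cv2.imwrite(f"pics/{n}0.png",im[:,:,::-1]); c=calibration(n); print(n,c["camera_matrix"],c["T"])
E
```

```text
pics
{'t': 0.0, 'joints': array([ 1.15840164e+00,  4.91515417e-01,  1.55947186e+00,  1.56611120e-05,
        1.09164069e+00, -1.05602116e-01]), 'qvel': array([ 0.00122385,  0.00030143,  0.00166787,  0.00066058,  0.00173559,
       -0.00041407]), 'tau': array([ 3.59441263e-03, -6.12651801e+01, -2.58166891e+01,  6.93629170e-02,
        4.83231072e-02, -8.86212592e-05]), 'eef_pos': array([188.61763571, 595.57437892, 182.78145597]), 'tcp_rot': array([-3.14056456e+00, -1.22941472e-04,  2.83479279e+00]), 'ft_force': array([-0.77805054,  0.35549006, -0.23731167]), 'moment': array([-0.02239494, -0.01705622,  0.04211138]), 'grip_force': 0.0, 'opening': 1.0038317666144654}
side [[500.50571301   0.         327.25357724]
 [  0.         500.50571301 194.606256  ]
 [  0.           0.           1.        ]] [[-9.21118681e-01 -2.88057796e-01  2.61845530e-01  5.35502496e+01]
 [-3.89242130e-01  6.71921573e-01 -6.30088854e-01  1.16403487e+03]
 [ 5.56234605e-03 -6.82307926e-01 -7.31043743e-01  1.45812731e+03]
 [ 0.00000000e+00  0.00000000e+00  0.00000000e+00  1.00000000e+00]]
top [[510.41869394   0.         314.41396794]
 [  0.         510.41869394 188.27816029]
 [  0.           0.           1.        ]] [[ 7.79103140e-03 -9.95026394e-01  9.93064690e-02  3.30790675e+02]
 [-9.99960008e-01 -7.31633472e-03  5.14340777e-03  8.23762281e+01]
 [-4.39126712e-03 -9.93425700e-02 -9.95043602e-01  1.69334046e+03]
 [ 0.00000000e+00  0.00000000e+00  0.00000000e+00  1.00000000e+00]]
```

View pics/side0.png

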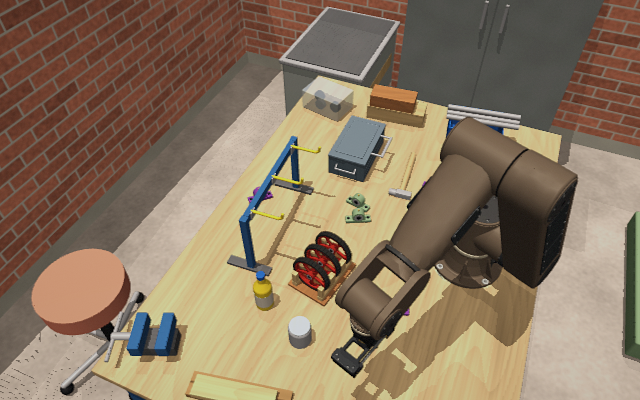

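View pics/top0.png

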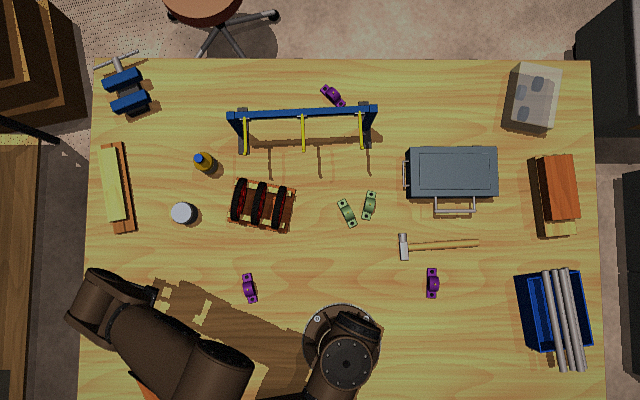

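The side view shows the toolbox (~355,148), its handle facing the robot (375,160), and the rack with three yellow hooks. It also shows three wheels in the stand (~320,262) and two green bearings at (358,201) and (358,215). In the top view the green ones are at (347,213) and (370,205). The similar objects at (333,96), (250,288) and (433,283) are purple, so they are not meant. I'll confirm this in enlarged crops.

```bash
cat > h.py <<'E'
import numpy as np, cv2
from cell import *
C={n:calibration(n) for n in("side","top")}
def ray(n,p):
    c=C[n]; d=np.linalg.inv(c["camera_matrix"])@np.array([p[0],p[1],1.]); R=c["T"][:3,:3]; d=R@d
    return c["T"][:3,3],d/np.linalg.norm(d)
def plane(n,p,z):
    o,d=ray(n,p); return o+d*(z-o[2])/d[2]
def tri(ps,pt):
    o1,d1=ray("side",ps); o2,d2=ray("top",pt)
    s=np.linalg.lstsq(np.c_[d1,-d2],o2-o1,rcond=None)[0]
    a,b=o1+s[0]*d1,o2+s[1]*d2; return (a+b)/2,np.linalg.norm(a-b)
def proj(n,P):
    c=C[n]; q=np.linalg.inv(c["T"])@np.r_[P,1.]; q=c["camera_matrix"]@q[:3]; return q[:2]/q[2]
def mask(im,lo,hi,area=15):
    m=cv2.inRange(cv2.cvtColor(im,cv2.COLOR_RGB2HSV),lo,hi)
    m=cv2.morphologyEx(m,cv2.MORPH_CLOSE,np.ones((3,3)))
    n,l,s,c=cv2.connectedComponentsWithStats(m)
    return [(s[i,4],c[i].round(1),s[i,:4].tolist(),np.argwhere(l==i)[:,::-1]) for i in range(1,n) if s[i,4]>=area]
GREEN=((40,35,50),(85,255,255)); YEL=((22,150,120),(35,255,255)); RED=((0,150,70),(8,255,255)); BLUE=((100,130,40),(120,255,255))
E
python3 - <<'E'
from h import *
for n in("side","top"):
    im=cv2.imread(f"pics/{n}0.png")[:,:,::-1].copy()
    for nm,r in(("G",GREEN),("Y",YEL),("B",BLUE),("R",RED)):
        for a,c,b,pts in mask(im,*r):
            if nm=="R" and a<60: continue
            print(n,nm,a,c,b,cv2.minAreaRect(pts.astype(np.float32)) if nm=="G" else "",plane(n,c,30 if nm in "GR" else 260)[:2].round())
def crop(n,x,y,w,h,k,out):
    im=cv2.imread(f"pics/{n}0.png")[y:y+h,x:x+w]; cv2.imwrite(out,cv2.resize(im,None,fx=k,fy=k,interpolation=cv2.INTER_CUBIC))
crop("top",220,90,290,180,2.75,"pics/ct.png"); crop("side",230,110,190,190,3.15,"pics/cs.png")
E
```

```text
side G 393 [357.8 209.2] [346, 193, 25, 30] ((357.12615966796875, 207.39161682128906), (28.736209869384766, 24.14639663696289), 86.18592071533203) [429. -43.]
side G 1935 [632.7 288.2] [625, 212, 15, 147] ((632.0, 285.0), (146.0, 14.0), 90.0) [-538.  -75.]
side Y 76 [306.4 148.9] [291, 145, 30, 8]  [638. -45.]
side Y 88 [289.1 179.9] [274, 176, 29, 8]  [627. 120.]
side Y 99 [267.9 214.8] [251, 210, 33, 10]  [621. 285.]
side Y 274 [261.8 288.2] [253, 279, 19, 19]  [511. 532.]
side Y 32 [263.9 308.3] [257, 306, 15, 5]  [476. 585.]
side B 79 [451.  124.7] [447, 119, 12, 16]  [ 194. -385.]
side B 48 [497.2 128.8] [489, 126, 14, 8]  [  29. -430.]
side B 1208 [265.4 197.8] [239, 137, 60, 131]  [662. 224.]
side B 15 [295.3 185.7] [293, 184, 6, 4]  [596. 136.]
side B 67 [260.  275.1] [256, 271, 9, 10]  [537. 495.]
side B 646 [138.4 334.3] [127, 313, 23, 43]  [740. 780.]
side B 619 [165.2 334.4] [155, 313, 21, 43]  [676. 754.]
side B 53 [134.7 396.8] [129, 393, 15, 7]  [647. 916.]
side R 116 [5.8 3.7] [0, 0, 16, 11]  [2954. -752.]
side R 530 [21.  13.1] [0, 0, 42, 29]  [2781. -700.]
side R 12
[... 7683 characters left out ...]
] [358, 111, 6, 38]  [641. -40.]
top Y 112 [302.4 133. ] [301, 114, 4, 38]  [632. 125.]
top Y 106 [244.5 135.8] [243, 117, 4, 38]  [623. 290.]
top Y 30 [206.2 155.7] [201, 152, 11, 10]  [565. 398.]
top Y 38 [198.2 166.1] [194, 162, 11, 8]  [535. 420.]
top B 366 [119.5  77.6] [101, 67, 38, 22]  [791. 655.]
top B 380 [128.2  99.8] [110, 89, 37, 23]  [726. 627.]
top B 996 [300.9 111.6] [226, 104, 152, 16]  [694. 130.]
top B 62 [197.9 157.7] [194, 154, 9, 9]  [559. 422.]
top B 171 [584.  307.3] [569, 271, 25, 76]  [ 150. -655.]
top B 123 [556.  305.7] [550, 274, 14, 65]  [ 154. -578.]
top B 1084 [539.6 310.4] [524, 276, 31, 77]  [ 141. -532.]
top R 84 [241.  200.8] [237, 189, 9, 27]  [454. 331.]
```

View pics/ct.png

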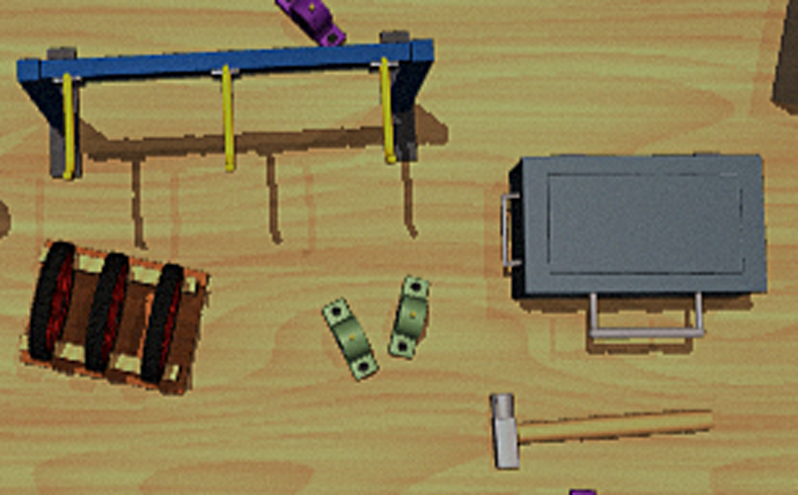

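View pics/cs.png

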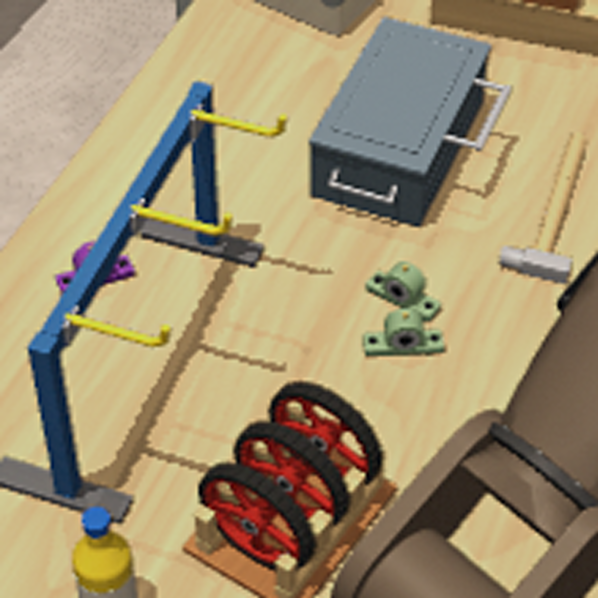

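The crops confirm two green pillow blocks, at top (347,213) and (369,205), with housing and foot as described. The lookalikes are purple and stay out of it. Three wheels stand at top ≈(239,199), (259,204) and (280,208), and the hook tips are upturned. Next I'll compute positions.

```bash
python3 - <<'E'
from h import *
ct=lambda u,v:(220+u/2.75,90+v/2.75); cs=lambda u,v:(230+u/3.15,110+v/3.15)
for nm,s,t in(("handle+y",(485,147),(592,333)),("handle-y",(510,88),(702,331)),
 ("lid back+y",(313,140),(522,157)),("lid back-y",(385,20),(763,155)),("lid front+y",(420,170),(523,298)),("lid front-y",(490,45),(767,291)),
 ("tipL",(166,330),(69,177)),("tipM",(228,218),(230,168)),("tipR",(280,122),(390,160)),
 ("railL",(45,345),(18,63)),("railR",(203,86),(432,43)),
 ("hookL base",(68,316),(68,77)),("hookM base",(134,207),(227,69)),("hookR base",(197,116),(386,61)),
 ("bearA top",(404,266),(410,313)),("bearB top",(405,315),(351,338))):
    P,e=tri(cs(*s),ct(*t)); print(nm,P.round(1),round(e,1))
im=cv2.imread("pics/top0.png")[:,:,::-1]
m=(im[175:235,225:300].max(2)<62).astype(np.uint8)
n,l,s,c=cv2.connectedComponentsWithStats(m)
for i in range(1,n):
    if s[i,4]>60:
        p=(np.argwhere(l==i)[:,::-1]+[225,175]).astype(np.float32); r=cv2.minAreaRect(p); b=cv2.boxPoints(r)
        b=b[np.argsort(b[:,1])]; e1,e2=b[:2].mean(0),b[2:].mean(0); P,Q=plane("top",e1,85),plane("top",e2,85)
        print("wheel",s[i,4],r,P[:2].round(1),Q[:2].round(1),((P+Q)/2)[:2].round(1),np.linalg.norm(P-Q).round(1),np.degrees(np.arctan2(*(P-Q)[[1,0]])).round(1))
# bearings
im2=im.copy()
for a,cc,b,pts in mask(im2,*GREEN):
    r=cv2.minAreaRect(pts.astype(np.float32)); b=cv2.boxPoints(r); b=b[np.argsort(b[:,1])]
    P,Q=plane("top",b[:2].mean(0),14),plane("top",b[2:].mean(0),14)
    print("bear",((P+Q)/2)[:2].round(1),np.linalg.norm(P-Q).round(1),np.degrees(np.arctan2(*(P-Q)[[1,0]])).round(1))
# hang clearance
E
cat > hang.py <<'E'
import numpy as np
from scipy.ndimage import label
# hook polyline (x to rail +, z) radius 5; tip at -117+? , arm z 260
L=np.r_[np.c_[np.linspace(-112,0,113),np.full(113,260.)],np.c_[np.full(27,-112.),np.linspace(260,286,27)]]
for a in (0,10,20,25,30,35,40,45):
    t=np.radians(a); ax=np.array([np.cos(t),-np.sin(t)]); u=np.array([np.sin(t),np.cos(t)])
    for cl in (0,2,4,6,8):
        X=np.arange(-180,-50,1.); Z=np.arange(190,340,1.)  # rim inner-mid point position
        G=np.array([[[x,z] for z in Z] for x in X])
        ok=np.ones(G.shape[:2],bool)
        for p in L:
            d=p-G; A=d@ax; U=d@u   # coords, rim bottom at U=0
            for (h,lo,hi) in((10,0,40),(13,-70,-38)):
                dist=np.hypot(np.maximum(abs(A)-h,0),np.maximum(np.maximum(lo-U,U-hi),0)); ok&=dist>=5+cl*.999
        l,n=label(ok)
        s=l[np.argmin(abs(X+57-7)),:][(Z>265+cl)&(Z<285)]
        # start: far left, hook outside wheel entirely
        st=l[0,np.argmin(abs(Z-300))]
        print(a,cl,bool(st and st in s),end="; ")
    print()
E
python3 hang.py
```

```text
handle+y [ 417.1 -288.6   97.6] 8.4
handle-y [ 422.1 -413.7   95.4] 5.0
lid back+y [ 619.7 -210.1  102.5] 5.4
lid back-y [ 627.4 -490.5   89.4] 3.3
lid front+y [ 465.  -206.   109.8] 11.4
lid front-y [ 471.2 -487.5   97. ] 1.3
tipL [566.4 284.5 283.9] 2.3
tipM [576.  120.7 284.5] 0.9
tipR [586.7 -41.9 281.5] 2.4
railL [680.6 339.4 270.4] 12.1
railR [710.7 -89.4 256.4] 7.1
hookL base [674.8 290.8 262.6] 1.8
hookM base [684.8 125.7 262.4] 2.4
hookR base [693.4 -41.  254.7] 3.5
bearA top [444.6 -84.4  64.6] 0.3
bearB top [416.3 -15.9  58.9] 1.8
wheel 447 ((241.73765563964844, 199.770751953125), (19.7822265625, 43.92997360229492), 12.33908748626709) [521.5 306.8] [385.3 333.5] [453.4 320.1] 138.8 -11.1
wheel 807 ((266.26922607421875, 205.15383911132812), (35.104793548583984, 44.51836395263672), 11.309932708740234) [506.1 229.6] [367.8 254.8] [436.9 242.2] 140.5 -10.3
bear [444.8 -88.6] 94.3 -12.6
bear [419.2 -16.7] 93.9 26.7
0 0 True; 0 2 False; 0 4 False; 0 6 False; 0 8 False; 
10 0 True; 10 2 False; 10 4 False; 10 6 False; 10 8 False; 
20 0 True; 20 2 False; 20 4 False; 20 6 False; 20 8 False; 
25 0 True; 25 2 False; 25 4 False; 25 6 False; 25 8 False; 
30 0 True; 30 2 True; 30 4 False; 30 6 False; 30 8 False; 
35 0 True; 35 2 True; 35 4 False; 35 6 False; 35 8 False; 
40 0 True; 40 2 False; 40 4 False; 40 6 False; 40 8 False; 
45 0 False; 45 2 False; 45 4 False; 45 6 False; 45 8 False;
```

Request:
arm_command(delta_pos=[[0.08,-0.12,0.1],[0.2,-0.3,0.2],[0.32,-0.48,0.2],[0.4,-0.6,0.2],[0.4,-0.6,0.2]], delta_rot=[[0,0,-0.03],[0,0,-0.06],[0,0,-0.1],[0,0,-0.13],[0,0,-0.13]], claw=[0,0,0,0,0])

```text
t: 0.52
eef_pos: [289.9, 443.2, 233.7]
tcp_rot: [3.142, 0.0, 2.627]
ft_force: [-0.7, 0.7, -0.1]
opening: 1.0
grip_force: 0.0
```

Request:
arm_command(delta_pos=[[0.08,-0.12,0.1],[0.2,-0.3,0.2],[0.32,-0.48,0.2],[0.4,-0.6,0.2],[0.4,-0.6,0.2]], delta_rot=[[0,0,-0.03],[0,0,-0.06],[0,0,-0.1],[0,0,-0.13],[0,0,-0.13]], claw=[0,0,0,0,0])

```text
t: 0.93
eef_pos: [390.1, 293.2, 283.9]
tcp_rot: [3.141, 0.001, 2.422]
ft_force: [0.5, 0.7, -0.1]
opening: 1.002
grip_force: 0.0
```

```bash
cat > hang2.py <<'E'
import numpy as np
from scipy.ndimage import label
for nm,corner,tip in(("vert",-112,-112),("incl",-102,-113)):
  L=np.r_[np.c_[np.linspace(corner,0,120),np.full(120,260.)],np.c_[np.linspace(corner,tip,30),np.linspace(260,286,30)]]
  X=np.arange(-180,-50,1.); Z=np.arange(225,330,1.); A_=np.arange(0,46,2.5)
  D=np.full((len(A_),len(X),len(Z)),99.)
  gx,gz=np.meshgrid(X,Z,indexing="ij")
  for k,a in enumerate(A_):
    t=np.radians(a); c,s=np.cos(t),np.sin(t)
    for p in L:
        dx,dz=p[0]-gx,p[1]-gz; A=dx*c-dz*s; U=dx*s+dz*c
        for h,lo,hi in((10,0,40),(13,-70,-38)):
            D[k]=np.minimum(D[k],np.hypot(np.maximum(abs(A)-h,0),np.maximum(np.maximum(lo-U,U-hi),0))-5)
  for cl in(1,1.5,2,2.5,3,3.5,4,4.5,5,6):
    l,n=label(D>=cl,np.ones((3,3,3)))
    g=l[0][np.argmin(abs(X+57))][(Z>=265+cl)&(Z<276)]
    st=l[:,0,np.argmin(abs(Z-310))]
    print(nm,cl,bool(set(g[g>0])&set(st[st>0])), [float(a) for a in A_ if (lambda q:set(q[0][0,np.argmin(abs(Z-310)):np.argmin(abs(Z-310))+1])&set(q[0][np.argmin(abs(X+64))])-{0})(label(D[int(a/2.5)]>=cl))])
E
python3 hang2.py
python3 - <<'E'
from h import *
im=cv2.imread("pics/side0.png"); k=10
x0,y0=245,200; cr=cv2.resize(im[y0:y0+45,x0:x0+60],None,fx=k,fy=k,interpolation=cv2.INTER_CUBIC)
yaw=np.radians(3.56); ex=np.array([np.cos(yaw),np.sin(yaw),0]); tip=np.array([566.4,284.5,0])-[0,0,0]; o=tip+117*ex-ex*4
for pts,col in(([(-12,260),(-102,260),(-113,286)],(255,0,0)),([(-12,260),(-112,260),(-112,286)],(0,0,255))):
    q=[((proj("side",o+a*ex+[0,0,z])-[x0,y0]+.5)*k).astype(int) for a,z in pts]
    cv2.polylines(cr,[np.array(q)],False,col,1)
cv2.imwrite("pics/hook.png",cr)
for u,v in((248,525),(285,484),(320,443)): print(plane("side",(230+u/3.15,110+v/3.15),85).round(1))
s=state(); print(s["t"],s["eef_pos"],s["tcp_rot"])
E
```

```text
vert 1 True [0.0, 20.0, 22.5, 25.0, 27.5, 30.0, 32.5, 35.0, 37.5, 40.0, 42.5]
vert 1.5 True [25.0, 27.5, 30.0, 32.5, 35.0, 37.5, 40.0]
vert 2 True [30.0, 32.5, 35.0, 37.5]
vert 2.5 True [35.0, 37.5]
vert 3 True []
vert 3.5 True []
vert 4 True []
vert 4.5 True []
vert 5 False []
vert 6 False []
incl 1 True [0.0, 7.5, 10.0, 12.5, 15.0, 17.5, 20.0, 22.5, 25.0, 27.5, 30.0, 32.5, 35.0, 37.5, 40.0, 42.5]
incl 1.5 True [10.0, 12.5, 15.0, 17.5, 20.0, 22.5, 25.0, 27.5, 30.0, 32.5, 35.0, 37.5, 40.0]
incl 2 True [15.0, 17.5, 20.0, 22.5, 25.0, 27.5, 30.0, 32.5, 35.0, 37.5]
incl 2.5 True [17.5, 20.0, 22.5, 25.0, 27.5, 30.0, 32.5, 35.0, 37.5]
incl 3 True [20.0, 22.5, 25.0, 27.5, 30.0, 32.5, 35.0]
incl 3.5 True [25.0, 27.5, 30.0, 32.5, 35.0]
incl 4 True [25.0, 27.5, 30.0, 32.5]
incl 4.5 True [27.5, 30.0, 32.5]
incl 5 True []
incl 6 True []
[458.6 340.7  85. ]
[443.9 278.6  85. ]
[430.5 214.6  85. ]
0.9333 [390.08923293 293.15918154 283.85215829] [3.14098874e+00 7.17604927e-04 2.42225451e+00]
```

View pics/hook.png

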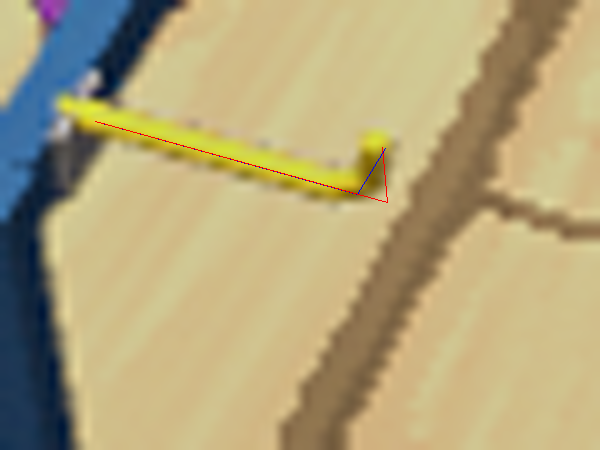

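Request:
arm_command(delta_pos=[[0.08,-0.12,0.1],[0.2,-0.3,0.18],[0.3,-0.46,0.18],[0.36,-0.572,0.18],[0.36,-0.572,0.18]], delta_rot=[[0,0,-0.03],[0,0,-0.06],[0,0,-0.1],[0,0,-0.13],[0,0,-0.13]], claw=[0,0,0,0.3,0.58])

```text
t: 1.35
eef_pos: [480.7, 149.0, 328.5]
tcp_rot: [3.142, 0.001, 2.217]
ft_force: [-0.3, 0.2, -0.1]
opening: 0.911
grip_force: 0.0
```

Request:
arm_command(delta_pos=[[-0.02,-0.14,0],[-0.04,-0.3,-0.04],[-0.06,-0.46,-0.1],[-0.08,-0.6,-0.17],[-0.08,-0.668,-0.17]], delta_rot=[[0,0,-0.03],[0,0,-0.06],[0,0,-0.1],[0,0,-0.13],[0,0,-0.13]], claw=[0.58,0.58,0.58,0.58,0.58])

```text
t: 1.77
eef_pos: [456.5, -16.6, 283.1]
tcp_rot: [-3.138, -0.002, 2.014]
ft_force: [0.7, 1.2, 0.5]
opening: 0.567
grip_force: 0.0
```

Request:
arm_command(delta_pos=[[-0.02,-0.14,0],[-0.04,-0.3,-0.04],[-0.06,-0.46,-0.1],[-0.08,-0.6,-0.17],[-0.08,-0.668,-0.17]], delta_rot=[[0,0,-0.03],[0,0,-0.06],[0,0,-0.1],[0,0,-0.13],[0,0,-0.13]], claw=[0.58,0.58,0.58,0.58,0.58])

```text
t: 2.18
eef_pos: [436.8, -183.4, 240.5]
tcp_rot: [-3.138, -0.003, 1.809]
ft_force: [0.7, 0.6, -0.7]
opening: 0.42
grip_force: 0.0
```

Request:
arm_command(delta_pos=[[-0.02,-0.14,0],[-0.04,-0.3,-0.04],[-0.06,-0.46,-0.1],[-0.08,-0.6,-0.17],[-0.08,-0.668,-0.17]], delta_rot=[[0,0,-0.03],[0,0,-0.06],[0,0,-0.1],[0,0,-0.13],[0,0,-0.13]], claw=[0.58,0.58,0.58,0.58,0.58])

```text
t: 2.6
eef_pos: [417.0, -350.4, 197.6]
tcp_rot: [-3.139, -0.003, 1.605]
ft_force: [-0.1, 1.2, -0.8]
opening: 0.422
grip_force: 0.0
```

```bash
python3 - <<'E'
from h import *
s=state(); print(s["t"],s["eef_pos"],s["tcp_rot"],s["joints"].round(2))
for n in("side","top"): cv2.imwrite(f"pics/{n}1.png",read_camera(n)[:,:,::-1])
im=cv2.imread("pics/top1.png")
for n,x0,y0,w,h in(("top",150,150,160,110),):
    cv2.imwrite("pics/w1.png",cv2.resize(cv2.imread(f"pics/{n}1.png")[y0:y0+h,x0:x0+w],None,fx=5,fy=5,interpolation=cv2.INTER_CUBIC))
for n in("side","top"):
    for a,c,b,p in mask(cv2.imread(f"pics/{n}1.png")[:,:,::-1].copy(),*GREEN): print(n,a,c)
E
```

```text
2.6 [ 416.99923168 -350.41319902  197.62254023] [-3.13852832e+00 -3.06886034e-03  1.60534407e+00] [-0.82  0.36  1.74 -0.    1.05 -0.85]
side 395 [357.9 209.4]
side 1935 [632.7 288.2]
top 260 [368.5 204.8]
top 260 [346.9 212.7]
```

View pics/w1.png

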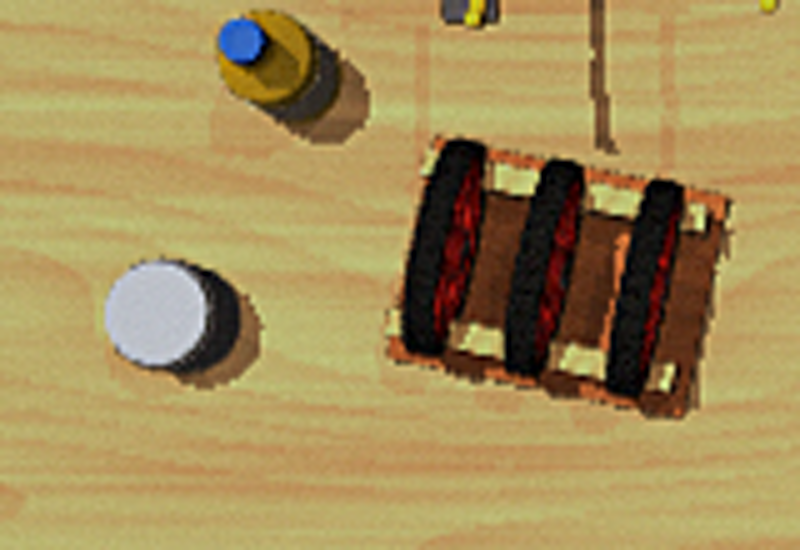

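View pics/side1.png

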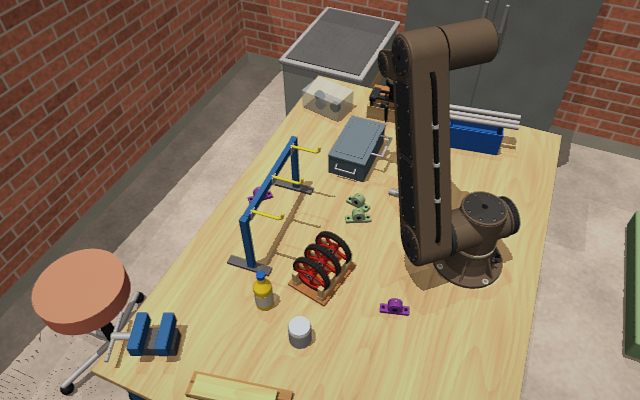

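The side view shows only the two green bearings, plus purple ones at (260,195) and (395,307). In the wheel crop the wheel ends are at about (243,179)/(235,220), (263,183)/(255,224) and (283,187)/(275,229). Next I'll descend on the handle and grip it.

Request:
arm_command(delta_pos=[[0.01,0,-0.1],[0.01,0,-0.22],[0.01,0,-0.34],[0.01,0,-0.44],[0.01,0,-0.48]], delta_rot=[[0,0,0],[0,0,0],[0,0,0],[0,0,0],[0,0,0]], claw=[0.58,0.58,0.58,0.58,0.58])

```text
t: 3.12
eef_pos: [421.0, -345.8, 78.8]
tcp_rot: [-3.14, -0.003, 1.612]
ft_force: [0.8, -0.1, 0.2]
opening: 0.42
grip_force: 0.0
```

Request:
arm_command(delta_pos=[[0,0,0],[0,0,0],[0,0,0],[0,0,0],[0,0,0]], delta_rot=[[0,0,0],[0,0,0],[0,0,0],[0,0,0],[0,0,0]], claw=[0.7,0.85,1,1,1])

```text
t: 3.53
eef_pos: [421.7, -348.5, 82.1]
tcp_rot: [3.14, 0.002, 1.61]
ft_force: [0.7, 0.3, 0.2]
opening: 0.123
grip_force: 0.0
```

```bash
python3 - <<'E'
from h import *
f=lambda u,v:(150+u/5,150+v/5)
for n,a,b,t in(("L",(466,143),(424,350),(436,245)),("M",(563,163),(526,372),(537,263)),("R",(665,183),(627,394),(640,285))):
    P,Q=plane("top",f(*a),85),plane("top",f(*b),85); print(n,((P+Q)/2)[:2].round(1),np.linalg.norm(P-Q).round(1),np.degrees(np.arctan2(*(P-Q)[[1,0]])).round(1),plane("top",f(*t),155)[:2].round(1))
print("stand",[plane("top",f(*p),10)[:2].round(1) for p in((437,137),(730,200),(685,415),(387,357))])
s=state(); print(s["t"],s["eef_pos"],s["opening"]*95,s["grip_force"],s["ft_force"].round(1))
E
```

```text
L [454.8 328.8] 133.6 -10.2 [450.  323.6]
M [442.  265.6] 134.1 -9.0 [439.6 262.3]
R [429.2 201.3] 135.3 -9.4 [426.7 199.8]
stand [array([533.2, 347.3]), array([492.6, 152.1]), array([350.4, 180. ]), array([387., 377.])]
3.5333 [ 421.68789033 -348.45286817   82.13779821] 11.729134406242109 0.0 [0.7 0.3 0.2]
```

Request:
arm_command(delta_pos=[[0,0,0],[0,0,0],[0,0,0],[0,0,0],[0,0,0]], delta_rot=[[0,0,0],[0,0,0],[0,0,0],[0,0,0],[0,0,0]], claw=[1,1,1,1,1])

```text
t: 3.95
eef_pos: [421.2, -348.2, 80.9]
tcp_rot: [3.142, 0.0, 1.609]
ft_force: [0.0, -0.2, -0.0]
opening: 0.006
grip_force: 0.0
```

```bash
python3 - <<'E'
from h import *
s=state(); print(s["eef_pos"],s["opening"]*95,s["grip_force"],s["ft_force"].round(1))
th=lambda t:np.array([202.1*(np.cos(.03)-np.cos(t+.03)),0,202.1*(np.sin(t+.03)-np.sin(.03))])
w=np.radians(1.6)
for k in range(6):
    print(k,[[float(x) for x in (np.array([d[0]*np.cos(w),d[0]*np.sin(w),d[2]])/250).round(3)] for d in (th(.3*k+.06*(j+1))-th(.3*k) for j in range(5))])
E
```

```text
[ 421.21547066 -348.19662754   80.88891981] 0.5941174619380467 0.0 [ 0.  -0.2 -0. ]
0 [[0.003, 0.0, 0.048], [0.009, 0.0, 0.097], [0.017, 0.0, 0.144], [0.029, 0.001, 0.191], [0.043, 0.001, 0.238]]
1 [[0.017, 0.0, 0.045], [0.037, 0.001, 0.09], [0.059, 0.002, 0.133], [0.084, 0.002, 0.174], [0.112, 0.003, 0.214]]
2 [[0.03, 0.001, 0.038], [0.062, 0.002, 0.075], [0.096, 0.003, 0.109], [0.132, 0.004, 0.142], [0.17, 0.005, 0.172]]
3 [[0.04, 0.001, 0.028], [0.081, 0.002, 0.053], [0.124, 0.003, 0.076], [0.168, 0.005, 0.096], [0.213, 0.006, 0.114]]
4 [[0.046, 0.001, 0.015], [0.093, 0.003, 0.027], [0.141, 0.004, 0.036], [0.189, 0.005, 0.042], [0.237, 0.007, 0.046]]
5 [[0.048, 0.001, 0.001], [0.097, 0.003, -0.002], [0.145, 0.004, -0.007], [0.193, 0.005, -0.015], [0.24, 0.007, -0.026]]
```

```bash
python3 - <<'E'
from h import *
a=[]
for n,x0,y0,w,h in(("side",330,110,80,80),("top",395,140,110,110)):
    im=read_camera(n)[:,:,::-1]; cv2.imwrite(f"pics/{n}2.png",im)
    a.append(cv2.resize(im[y0:y0+h,x0:x0+w],(400,400),interpolation=cv2.INTER_CUBIC))
cv2.imwrite("pics/h2.png",np.hstack(a))
print(proj("side",[421.2,-348.2,81]),proj("top",[421.2,-348.2,81]))
E
```

```text
[386.24656911 150.20438173] [453.28617533 211.52090088]
```

View pics/h2.png

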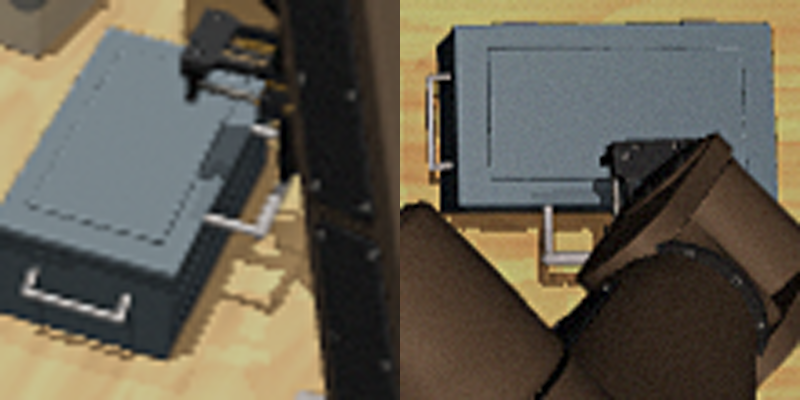

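```bash
python3 - <<'E'
from h import *
for p in((435.7,211.5),(434.5,211.1),(475.6,210.4)): print("top",plane("top",p,96).round(1))
for p in((382.4,156.4),(384,156.7),(388,145),(391.9,137.9)): print("side",[plane("side",p,z)[:2].round(1) for z in(96,70,50)])
print(tri((382.4,156.4),(435.7,211.5)))
# bright steel pixels of the original bar
for n,x0,y0,w,h in(("side",375,130,25,40),("top",428,195,60,22)):
    g=cv2.cvtColor(cv2.imread(f"pics/{n}0.png")[y0:y0+h,x0:x0+w],cv2.COLOR_BGR2HSV)
    m=(g[...,1]<40)&(g[...,2]>120); ys,xs=np.nonzero(m)
    for y in sorted(set(ys)): print(n,y+y0,(xs[ys==y]+x0).tolist() if n=="side" else (min(xs[ys==y])+x0,max(xs[ys==y])+x0,int((ys==y).sum())))
E
```

```text
top [ 420.  -289.3   96. ]
top [ 421.2 -285.5   96. ]
top [ 424.4 -414.    96. ]
side [array([ 419.7, -290.3]), array([ 426.7, -318.1]), array([ 432.1, -339.4])]
side [array([ 413.2, -291.2]), array([ 420.1, -318.9]), array([ 425.4, -340.3])]
side [array([ 420.6, -364.9]), array([ 427.6, -394.1]), array([ 433. , -416.6])]
side [array([ 419.6, -413.9]), array([ 426.6, -444. ]), array([ 432. , -467.2])]
(array([ 419.67891085, -289.0777436 ,   97.0809797 ]), np.float64(0.5574773015964193))
side 130 [375, 376, 377, 378, 379, 380, 381, 382]
side 131 [375, 376, 377, 378, 379, 380, 381]
side 132 [375, 376, 377, 378, 379, 380, 381]
side 133 [375, 376, 377, 378, 379, 380]
side 134 [375, 376, 377, 378, 379, 380]
side 135 [375, 376, 377, 378, 379, 380, 381, 382, 383]
side 136 [375, 376, 377, 378, 379, 381, 382, 383, 384, 385, 386]
side 137 [375, 376, 377, 378, 384, 385, 386, 387, 388, 389, 390, 391]
side 138 [375, 376, 377, 378, 388, 389, 390, 391]
side 139 [375, 376, 377, 389, 390, 391]
side 140 [375, 376, 377, 389, 390]
side 141 [375, 376, 388, 389, 390]
side 142 [375, 376, 388, 389]
side 143
[... 397 characters left out ...]
64(431), np.int64(431), 1)
top 197 (np.int64(435), np.int64(474), 4)
top 198 (np.int64(435), np.int64(474), 4)
top 199 (np.int64(435), np.int64(474), 4)
top 200 (np.int64(435), np.int64(474), 4)
top 201 (np.int64(435), np.int64(474), 4)
top 202 (np.int64(435), np.int64(474), 4)
top 203 (np.int64(435), np.int64(474), 3)
top 204 (np.int64(435), np.int64(474), 3)
top 205 (np.int64(435), np.int64(474), 3)
top 206 (np.int64(435), np.int64(474), 3)
top 207 (np.int64(435), np.int64(474), 3)
top 208 (np.int64(435), np.int64(474), 3)
top 209 (np.int64(436), np.int64(474), 3)
top 210 (np.int64(435), np.int64(475), 41)
top 211 (np.int64(435), np.int64(475), 41)
top 212 (np.int64(436), np.int64(436), 1)
```

```bash
python3 - <<'E'
from h import *
im=cv2.imread("pics/side0.png"); p=proj("side",[188.6,595.6,182.8]); q=proj("side",[188.6,595.6,202]); g=proj("side",[188.6,595.6,261]); print(p,q,g)
x0,y0=310,300; c=cv2.resize(im[y0:y0+100,x0:x0+110],None,fx=5,fy=5,interpolation=cv2.INTER_CUBIC)
for r,col in((p,(0,0,255)),(q,(0,255,0)),(g,(255,0,0))): cv2.circle(c,tuple(int((r[i]-[x0,y0][i]+.5)*5) for i in(0,1)),4,col,-1)
# view of present, rather top: 
d=cv2.imread("pics/side2.png")[100:200,340:440]; d=cv2.resize(d,None,fx=5,fy=5,interpolation=cv2.INTER_CUBIC); d=cv2.convertScaleAbs(d,alpha=1.8,beta=20)
cv2.imwrite("pics/g0.png",cv2.resize(np.hstack([c,d]),(788,376)))
E
```

```text
[361.14095366 364.22413299] [361.54428709 361.04073317] [362.83954586 350.81761212]
```

View pics/g0.png

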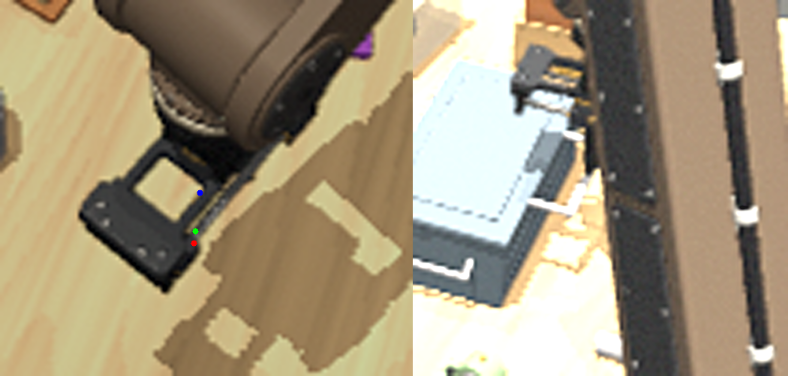

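Request:
arm_command(delta_pos=[[0,0,0],[0,0,0],[0,0,0],[0,0,0],[0,0,0]], delta_rot=[[0,0,0],[0,0,0],[0,0,0],[0,0,0],[0,0,0]], claw=[0.58,0.58,0.58,0.58,0.58])

```text
t: 4.47
eef_pos: [421.2, -348.2, 80.8]
tcp_rot: [3.142, -0.0, 1.61]
ft_force: [-0.1, -0.1, -0.6]
opening: 0.301
grip_force: 0.0
```

Request:
arm_command(delta_pos=[[0,0,0],[0,0,0],[0,0,0],[0,0,0],[0,0,0]], delta_rot=[[0,0,0],[0,0,0],[0,0,0],[0,0,0],[0,0,0]], claw=[0.8,0.8,0.8,0.8,0.8])

```text
t: 4.88
eef_pos: [421.2, -348.2, 80.9]
tcp_rot: [3.142, 0.0, 1.61]
ft_force: [-0.7, 0.2, 0.6]
opening: 0.203
grip_force: 0.0
```

Request:
arm_command(delta_pos=[[0,0,0],[0,0,0],[0,0,0],[0,0,0],[0,0,0]], delta_rot=[[0,0,0],[0,0,0],[0,0,0],[0,0,0],[0,0,0]], claw=[0.9,0.9,0.9,0.9,0.9])

```text
t: 5.3
eef_pos: [421.2, -348.2, 80.9]
tcp_rot: [3.141, 0.0, 1.61]
ft_force: [0.2, 0.2, -0.1]
opening: 0.102
grip_force: 0.0
```

Request:
arm_command(delta_pos=[[0,0,0.1],[0,0,0.2],[0,0,0.3],[0,0,0.4],[0,0,0.4]], delta_rot=[[0,0,0],[0,0,0],[0,0,0],[0,0,0],[0,0,0]], claw=[0.58,0.58,0.58,0.58,0.58])

```text
t: 5.72
eef_pos: [422.5, -349.4, 185.3]
tcp_rot: [3.137, 0.005, 1.61]
ft_force: [0.3, -0.0, 0.9]
opening: 0.383
grip_force: 0.0
```

```bash
python3 - <<'E'
from h import *
s=state(); e=s["eef_pos"]; print(s["t"],e)
a=[]
for n,x0,y0,w,h in(("side",340,90,80,80),("top",400,140,100,100)):
    im=read_camera(n)[:,:,::-1]; cv2.imwrite(f"pics/{n}3.png",im)
    c=cv2.resize(im[y0:y0+h,x0:x0+w],(400,400),interpolation=cv2.INTER_CUBIC); c=cv2.convertScaleAbs(c,alpha=1.6,beta=25)
    p=(proj(n,e)-[x0,y0]+.5)*400/w; cv2.circle(c,(int(p[0]),int(p[1])),3,(0,0,255),-1); a.append(c)
cv2.imwrite("pics/h3.png",np.hstack(a))
E
```

```text
5.7167 [ 422.47730643 -349.41096391  185.25603484]
```

View pics/h3.png

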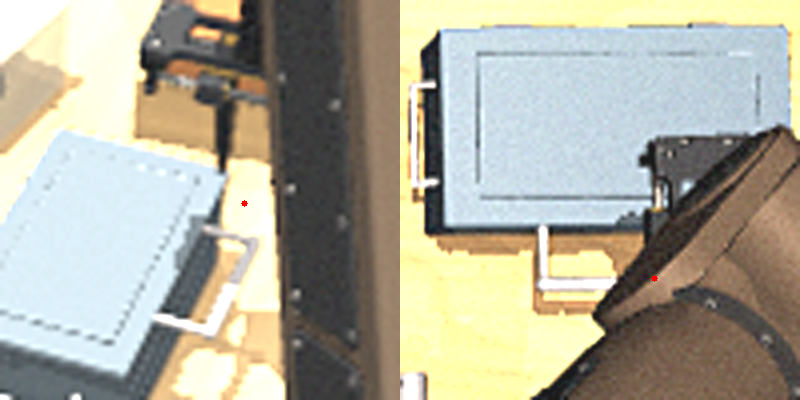

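The crop shows the bar undisturbed at ~(388,137) and the finger tip visibly higher than I assumed. I'll go lower and grip with the bar deeper between the fingers.

Request:
arm_command(delta_pos=[[0,-0.01,-0.1],[0,-0.01,-0.22],[0,-0.01,-0.34],[0,-0.01,-0.44],[0,-0.01,-0.476]], delta_rot=[[0,0,0],[0,0,0],[0,0,0],[0,0,0],[0,0,0]], claw=[0.58,0.58,0.58,0.58,0.58])

```text
t: 6.23
eef_pos: [419.6, -349.0, 57.7]
tcp_rot: [-3.137, -0.005, 1.609]
ft_force: [0.0, -0.4, -0.5]
opening: 0.421
grip_force: 0.0
```

Request:
arm_command(delta_pos=[[0,0,0],[0,0,0],[0,0,0],[0,0,0],[0,0,0]], delta_rot=[[0,0,0],[0,0,0],[0,0,0],[0,0,0],[0,0,0]], claw=[0.7,0.85,1,1,1])

```text
t: 6.65
eef_pos: [424.6, -351.4, 63.6]
tcp_rot: [3.134, 0.004, 1.608]
ft_force: [35.9, 12.6, -3.4]
opening: 0.127
grip_force: 18.0
```

Request:
arm_command(delta_pos=[[0,0,0],[0,0,0],[0,0,0],[0,0,0],[0,0,0]], delta_rot=[[0,0,0],[0,0,0],[0,0,0],[0,0,0],[0,0,0]], claw=[1,1,1,1,1])

```text
t: 7.07
eef_pos: [425.1, -351.3, 63.6]
tcp_rot: [3.134, 0.004, 1.608]
ft_force: [21.0, 6.9, -2.1]
opening: 0.117
grip_force: 29.9
```

Request:
arm_command(delta_pos=[[0.02,0,0.048],[0.027,0,0.097],[0.036,0,0.144],[0.048,0,0.191],[0.062,0,0.238]], delta_rot=[[0,0,0],[0,0,0],[0,0,0],[0,0,0],[0,0,0]], claw=[1,1,1,1,1])

```text
t: 7.48
eef_pos: [435.4, -351.0, 122.7]
tcp_rot: [-3.14, 0.001, 1.61]
ft_force: [-7.6, -3.8, -1.3]
opening: 0.116
grip_force: 30.0
```

Request:
arm_command(delta_pos=[[0.017,0,0.045],[0.037,0.001,0.09],[0.059,0.002,0.133],[0.084,0.002,0.174],[0.112,0.003,0.214]], delta_rot=[[0,0,0],[0,0,0],[0,0,0],[0,0,0],[0,0,0]], claw=[1,1,1,1,1])

```text
t: 7.9
eef_pos: [462.2, -350.5, 176.9]
tcp_rot: [-3.137, 0.001, 1.61]
ft_force: [-17.9, -5.9, 9.4]
opening: 0.112
grip_force: 30.5
```

Request:
arm_command(delta_pos=[[0.03,0.001,0.038],[0.062,0.002,0.075],[0.096,0.003,0.109],[0.132,0.004,0.142],[0.17,0.005,0.172]], delta_rot=[[0,0,0],[0,0,0],[0,0,0],[0,0,0],[0,0,0]], claw=[1,1,1,1,1])

```text
t: 8.32
eef_pos: [504.8, -350.1, 222.1]
tcp_rot: [-3.139, 0.004, 1.609]
ft_force: [-19.4, -3.9, 23.1]
opening: 0.095
grip_force: 32.4
```

Request:
arm_command(delta_pos=[[0.03,0.001,0.038],[0.071,0.002,0.064],[0.114,0.003,0.088],[0.158,0.005,0.108],[0.204,0.006,0.126]], delta_rot=[[0,0,0],[0,0,0],[0,0,0],[0,0,0],[0,0,0]], claw=[1,1,1,1,1])

```text
t: 8.73
eef_pos: [558.1, -348.7, 254.7]
tcp_rot: [3.138, 0.006, 1.609]
ft_force: [-8.2, -2.9, 19.8]
opening: 0.004
grip_force: 10.4
```

```bash
python3 - <<'E'
from h import *
s=state(); e=s["eef_pos"]; print(s["t"],e,s["ft_force"],s["opening"],s["grip_force"])
a=[]
for n,x0,y0,w,h in(("side",310,80,110,110),("top",395,110,110,110)):
    im=read_camera(n)[:,:,::-1]; cv2.imwrite(f"pics/{n}4.png",im)
    c=cv2.resize(im[y0:y0+h,x0:x0+w],(400,400),interpolation=cv2.INTER_CUBIC); c=cv2.convertScaleAbs(c,alpha=1.6,beta=25)
    p=(proj(n,e)-[x0,y0]+.5)*400/w; cv2.circle(c,(int(p[0]),int(p[1])),3,(0,0,255),-1); a.append(c)
cv2.imwrite("pics/h4.png",np.hstack(a))
E
```

```text
8.7333 [ 558.08314045 -348.73442413  254.73728454] [-8.19951036 -2.92159051 19.7883837 ] 0.003542315535862104 10.350679010152817
```

View pics/h4.png

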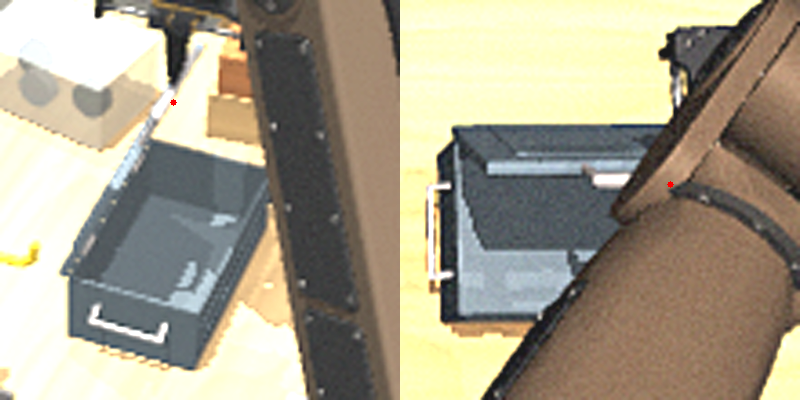

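```bash
python3 - <<'E'
from h import *
for px in((446,159.5),(446,161)):
  for z in range(200,300,10):
    P=plane("top",px,z); print(z,P.round(1)[:2],"r",np.hypot(P[0]-624,z-90).round(1),"phi",np.degrees(np.arctan2(z-90,624-P[0])).round(1),proj("side",P).round(1) if px[1]<160 else "")
im=cv2.imread("pics/side4.png"); c=cv2.resize(im[80:130,335:385],None,fx=12,fy=12,interpolation=cv2.INTER_CUBIC)
cv2.imwrite("pics/h5.png",cv2.convertScaleAbs(c,alpha=1.5,beta=20))
E
```

```text
200 [ 568.1 -297.9] r 123.4 phi 63.1 [349.6 125.7]
210 [ 566.5 -295.3] r 133.1 phi 64.4 [349.8 124.2]
220 [ 564.9 -292.8] r 142.8 phi 65.6 [350.  122.6]
230 [ 563.3 -290.2] r 152.6 phi 66.6 [350.3 121.1]
240 [ 561.7 -287.7] r 162.4 phi 67.5 [350.5 119.5]
250 [ 560.2 -285.1] r 172.3 phi 68.2 [350.8 118. ]
260 [ 558.6 -282.6] r 182.2 phi 68.9 [351.  116.4]
270 [ 557.  -280.1] r 192.1 phi 69.6 [351.3 114.8]
280 [ 555.4 -277.5] r 202.0 phi 70.1 [351.6 113.2]
290 [ 553.8 -275. ] r 212.0 phi 70.7 [351.8 111.5]
200 [ 563.6 -297.8] r 125.5 phi 61.2 
210 [ 562.1 -295.3] r 135.0 phi 62.7 
220 [ 560.5 -292.7] r 144.7 phi 64.0 
230 [ 558.9 -290.2] r 154.4 phi 65.1 
240 [ 557.4 -287.6] r 164.1 phi 66.1 
250 [ 555.8 -285.1] r 173.9 phi 66.9 
260 [ 554.3 -282.5] r 183.7 phi 67.7 
270 [ 552.7 -280. ] r 193.6 phi 68.4 
280 [ 551.2 -277.4] r 203.5 phi 69.0 
290 [ 549.6 -274.9] r 213.4 phi 69.6
```

View pics/h5.png

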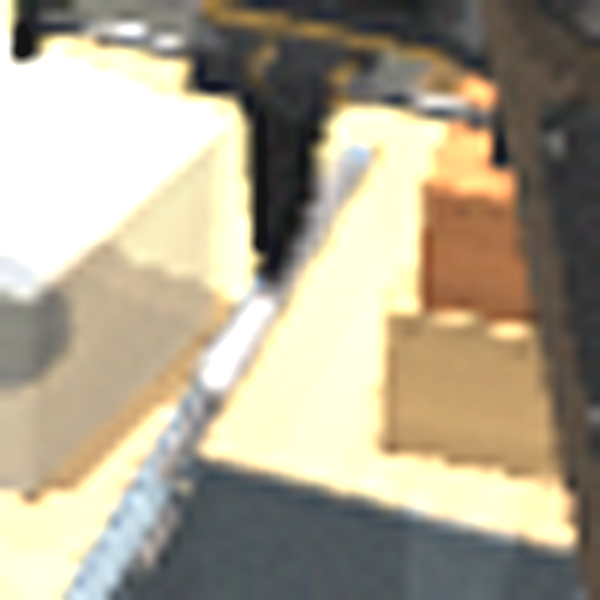

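The crop shows the bar at px ≈(355,108), just under the finger tips at (357,103). The lid is at about 68°, held by press and friction. So the real tips are about 30 mm above the reported TCP. I'll keep a light press and drag the bar along the arc, past the balance point.

Request:
arm_command(delta_pos=[[0.016,0,0.006],[0.032,0.001,0.011],[0.048,0.001,0.016],[0.064,0.002,0.021],[0.081,0.002,0.024]], delta_rot=[[0,0,0],[0,0,0],[0,0,0],[0,0,0],[0,0,0]], claw=[1,1,1,1,1])

```text
t: 9.25
eef_pos: [578.7, -348.5, 261.0]
tcp_rot: [3.136, 0.007, 1.609]
ft_force: [-6.6, -3.2, 25.3]
opening: 0.004
grip_force: 12.5
```

Request:
arm_command(delta_pos=[[0.022,0,0.006],[0.044,0.001,0.011],[0.066,0.002,0.015],[0.088,0.002,0.018],[0.111,0.003,0.021]], delta_rot=[[0,0,0],[0,0,0],[0,0,0],[0,0,0],[0,0,0]], claw=[1,1,1,1,1])

```text
t: 9.67
eef_pos: [607.0, -348.1, 266.1]
tcp_rot: [3.135, 0.008, 1.609]
ft_force: [-2.1, -6.2, 18.2]
opening: 0.008
grip_force: 9.2
```

Request:
arm_command(delta_pos=[[0.028,0,0.003],[0.056,0.001,0.004],[0.084,0.002,0.004],[0.112,0.003,0.004],[0.141,0.004,0.003]], delta_rot=[[0,0,0],[0,0,0],[0,0,0],[0,0,0],[0,0,0]], claw=[1,1,1,1,1])

```text
t: 10.08
eef_pos: [642.8, -347.5, 267.0]
tcp_rot: [3.134, 0.009, 1.609]
ft_force: [1.9, -8.7, 16.7]
opening: 0.006
grip_force: 8.3
```

Request:
arm_command(delta_pos=[[0.028,0,-0.002],[0.056,0.001,-0.005],[0.084,0.002,-0.01],[0.112,0.003,-0.015],[0.141,0.004,-0.02]], delta_rot=[[0,0,0],[0,0,0],[0,0,0],[0,0,0],[0,0,0]], claw=[1,1,1,1,1])

```text
t: 10.5
eef_pos: [678.3, -346.9, 261.8]
tcp_rot: [3.133, 0.009, 1.608]
ft_force: [4.1, -11.2, 13.9]
opening: 0.003
grip_force: 6.6
```

Request:
arm_command(delta_pos=[[0,0,0.03],[0,0,0.1],[0,0,0.2],[0,0,0.28],[0,0,0.3]], delta_rot=[[0,0,0],[0,0,0],[0,0,0],[0,0,0],[0,0,0]], claw=[1,1,1,1,1])

```text
t: 10.92
eef_pos: [677.0, -344.0, 336.4]
tcp_rot: [3.136, 0.003, 1.61]
ft_force: [-0.0, 0.5, 0.7]
opening: 0.006
grip_force: 0.0
```

Request:
arm_command(delta_pos=[[-0.12,0.1,0],[-0.24,0.2,0],[-0.36,0.32,0],[-0.46,0.45,-0.04],[-0.46,0.52,-0.06]], delta_rot=[[0,0,0],[0,0,0],[0,0,0],[0,0,0],[0,0,0]], claw=[0.8,0.5,0.47,0.47,0.47])

```text
t: 11.33
eef_pos: [557.4, -211.0, 316.6]
tcp_rot: [-3.141, -0.001, 1.609]
ft_force: [0.6, -0.0, 0.5]
opening: 0.3
grip_force: 0.0
```

Request:
arm_command(delta_pos=[[-0.1,0.1,0],[-0.22,0.2,0],[-0.34,0.32,0],[-0.46,0.45,-0.2],[-0.46,0.52,-0.4]], delta_rot=[[0,0,0],[0,0,0],[0,0,0],[0,0,0],[0,0,0]], claw=[0.47,0.47,0.47,0.47,0.47])

```text
t: 11.75
eef_pos: [450.0, -96.0, 249.2]
tcp_rot: [3.136, 0.002, 1.61]
ft_force: [1.4, -1.4, -0.5]
opening: 0.525
grip_force: 0.0
```

```bash
python3 - <<'E'
from h import *
s=state(); e=s["eef_pos"]; print(s["t"],e,s["tcp_rot"])
a=[]
for n in("side","top"):
    im=read_camera(n)[:,:,::-1].copy(); cv2.imwrite(f"pics/{n}5.png",im)
    for A,c,b,p in mask(im[:,:,::-1].copy(),*GREEN): print(n,A,c)
    p=proj(n,e); print(n,p)
    for r,col in((0,(0,0,255)),(30,(0,255,0))): cv2.circle(im,tuple(int(v) for v in proj(n,e+[0,0,r])),1,col,-1)
    x0,y0=(300,80) if n=="side" else (290,100)
    a.append(cv2.convertScaleAbs(cv2.resize(im[y0:y0+160,x0:x0+130],None,fx=3,fy=3,interpolation=cv2.INTER_CUBIC),alpha=1.5,beta=20))
cv2.imwrite("pics/v5.png",np.hstack(a))
E
```

```text
11.75 [449.97315611 -96.03905969 249.15327983] [3.13625692e+00 2.17180378e-03 1.60993323e+00]
side 395 [357.8 209.1]
side 1936 [632.7 288.2]
side [360.571475   156.40728145]
top 239 [346.4 211.9]
top [379.86786752 197.50865005]
```

View pics/v5.png

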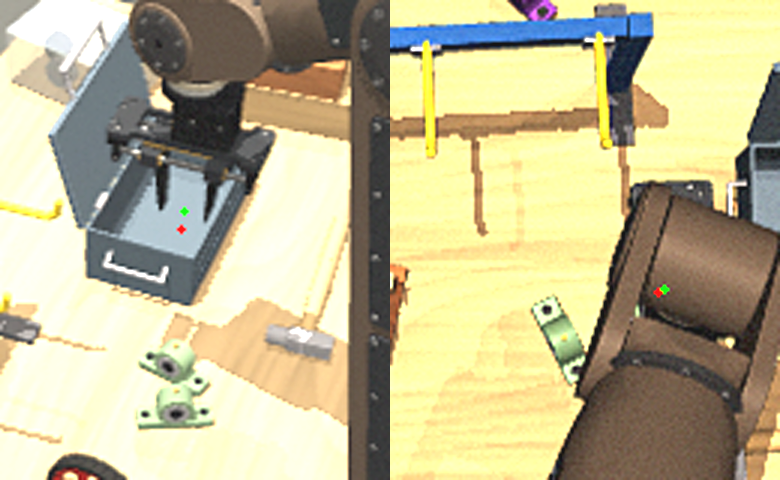

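Request:
arm_command(delta_pos=[[0,0.01,0],[0,0.02,-0.04],[0,0.02,-0.08],[0,0.02,-0.1],[0,0.02,-0.1]], delta_rot=[[0,0,0.06],[0,0,0.12],[0,0,0.18],[0,0,0.24],[0,0,0.28]], claw=[0.47,0.47,0.47,0.47,0.47])

```text
t: 12.27
eef_pos: [452.4, -93.1, 222.7]
tcp_rot: [-3.141, -0.0, 2.054]
ft_force: [-0.0, -0.5, -0.9]
opening: 0.531
grip_force: 0.0
```

Request:
arm_command(delta_pos=[[0,0,-0.05],[0,0,-0.1],[0,0,-0.15],[0,0,-0.2],[0,0,-0.2]], delta_rot=[[0,0,0.06],[0,0,0.12],[0,0,0.18],[0,0,0.24],[0,0,0.28]], claw=[0.47,0.47,0.47,0.47,0.47])

```text
t: 12.68
eef_pos: [452.2, -93.1, 171.7]
tcp_rot: [-3.141, -0.002, 2.494]
ft_force: [-0.6, -0.0, 0.8]
opening: 0.532
grip_force: 0.0
```

Request:
arm_command(delta_pos=[[0,0,0],[0,0,-0.05],[0,0,-0.1],[0,0,-0.1],[0,0,-0.1]], delta_rot=[[0,0,0.06],[0,0,0.12],[0,0,0.18],[0,0,0.24],[0,0,0.276]], claw=[0.47,0.47,0.47,0.47,0.47])

```text
t: 13.1
eef_pos: [452.8, -93.4, 148.0]
tcp_rot: [3.142, 0.0, 2.928]
ft_force: [0.1, -0.6, 0.9]
opening: 0.53
grip_force: 0.0
```

```bash
python3 - <<'E'
from h import *
s=state(); e=s["eef_pos"]; print(s["t"],e,np.degrees(s["tcp_rot"]),s["joints"].round(2))
for n in("side","top"):
    im=read_camera(n); cv2.imwrite(f"pics/{n}6.png",im[:,:,::-1])
    for A,c,b,p in mask(im.copy(),*GREEN): print(n,A,c,b)
E
```

```text
13.1 [452.82407962 -93.35385792 147.96234969] [1.79998763e+02 5.89956040e-04 1.67743867e+02] [-0.35  0.31  1.99  0.    0.85 -1.7 ]
side 379 [357.8 209.7] [346, 194, 25, 29]
side 1934 [632.7 288.2] [625, 212, 15, 147]
top 224 [345.9 211.3] [337, 199, 17, 29]
```

Request:
arm_command(delta_pos=[[-0.02,0.02,-0.1],[-0.026,0.024,-0.2],[-0.026,0.024,-0.3],[-0.026,0.024,-0.4],[-0.026,0.024,-0.43]], delta_rot=[[0,0,0],[0,0,0],[0,0,0],[0,0,0],[0,0,0]], claw=[0.47,0.47,0.47,0.47,0.47])

```text
t: 13.62
eef_pos: [445.1, -86.7, 38.1]
tcp_rot: [3.141, -0.003, 2.92]
ft_force: [-0.2, 0.1, -0.2]
opening: 0.532
grip_force: 0.0
```

Request:
arm_command(delta_pos=[[0,0,-0.03],[0,0,-0.06],[0,0,-0.09],[0,0,-0.12],[0,0,-0.12]], delta_rot=[[0,0,0],[0,0,0],[0,0,0],[0,0,0],[0,0,0]], claw=[0.47,0.47,0.47,0.47,0.47])

```text
t: 14.03
eef_pos: [445.4, -86.5, 9.5]
tcp_rot: [3.141, -0.001, 2.923]
ft_force: [0.2, -0.3, -0.2]
opening: 0.531
grip_force: 0.0
```

Request:
arm_command(delta_pos=[[0,0,0],[0,0,0],[0,0,0],[0,0,0],[0,0,0]], delta_rot=[[0,0,0],[0,0,0],[0,0,0],[0,0,0],[0,0,0]], claw=[0.7,1,1,1,1])

```text
t: 14.45
eef_pos: [445.8, -86.7, 10.5]
tcp_rot: [-3.142, 0.001, 2.923]
ft_force: [-0.7, -0.4, 2.8]
opening: 0.313
grip_force: 29.9
```

Request:
arm_command(delta_pos=[[0,0,0],[0,0,0],[0,0,0],[0,0,0],[0,0,0]], delta_rot=[[0,0,0],[0,0,0],[0,0,0],[0,0,0],[0,0,0]], claw=[1,1,1,1,1])

```text
t: 14.87
eef_pos: [445.8, -86.7, 10.5]
tcp_rot: [-3.142, 0.001, 2.923]
ft_force: [-1.4, -0.4, 6.7]
opening: 0.316
grip_force: 29.9
```

Request:
arm_command(delta_pos=[[0,0,0.05],[0,0,0.18],[0,0,0.32],[0,0,0.46],[0,0,0.54]], delta_rot=[[0,0,0],[0,0,0],[0,0,0],[0,0,0],[0,0,0]], claw=[1,1,1,1,1])

```text
t: 15.28
eef_pos: [445.8, -86.5, 148.1]
tcp_rot: [-3.141, 0.002, 2.923]
ft_force: [-0.2, 0.4, -2.0]
opening: 0.318
grip_force: 29.8
```

Request:
arm_command(delta_pos=[[0.03,-0.1,0.02],[0.07,-0.25,0.02],[0.12,-0.4,0.02],[0.16,-0.56,0.02],[0.19,-0.656,0.02]], delta_rot=[[0,0,0.01],[0,0,0.03],[0,0,0.05],[0,0,0.07],[0,0,0.08]], claw=[1,1,1,1,1])

```text
t: 15.7
eef_pos: [493.3, -253.7, 149.8]
tcp_rot: [-3.141, 0.0, 3.049]
ft_force: [-0.1, -0.2, -2.8]
opening: 0.311
grip_force: 29.8
```

Request:
arm_command(delta_pos=[[0.04,-0.15,0],[0.08,-0.3,0],[0.13,-0.45,0],[0.17,-0.59,0],[0.19,-0.656,0]], delta_rot=[[0,0,0.01],[0,0,0.03],[0,0,0.05],[0,0,0.07],[0,0,0.08]], claw=[1,1,1,1,1])

```text
t: 16.12
eef_pos: [540.6, -418.2, 148.9]
tcp_rot: [3.141, -0.001, -3.109]
ft_force: [-1.1, 0.7, -4.5]
opening: 0.312
grip_force: 29.8
```

```bash
python3 - <<'E'
from h import *
s=state(); e=s["eef_pos"]; print(s["t"],e,np.degrees(s["tcp_rot"]),s["opening"],s["ft_force"])
a=[]
for n,x0,y0 in(("side",300,60),("top",340,100)):
    im=read_camera(n)[:,:,::-1].copy(); cv2.imwrite(f"pics/{n}7.png",im)
    for A,c,b,p in mask(im[:,:,::-1].copy(),*GREEN): print(n,A,c,b)
    a.append(cv2.convertScaleAbs(cv2.resize(im[y0:y0+160,x0:x0+130],None,fx=3,fy=3,interpolation=cv2.INTER_CUBIC),alpha=1.5,beta=20))
cv2.imwrite("pics/v7.png",np.hstack(a))
E
```

```text
16.1167 [ 540.57698693 -418.15464369  148.89016219] [ 1.79990949e+02 -2.98337778e-02 -1.78137619e+02] 0.3120948245811168 [-1.10517638  0.67110362 -4.52825183]
side 148 [366.3 119.7] [354, 112, 24, 15]
side 207 [357.6 216.2] [346, 208, 25, 15]
side 1935 [632.7 288.2] [625, 212, 15, 147]
top 15 [478.1 161.2] [477, 159, 4, 6]
top 233 [346.3 211.5] [337, 199, 19, 28]
```

View pics/v7.png

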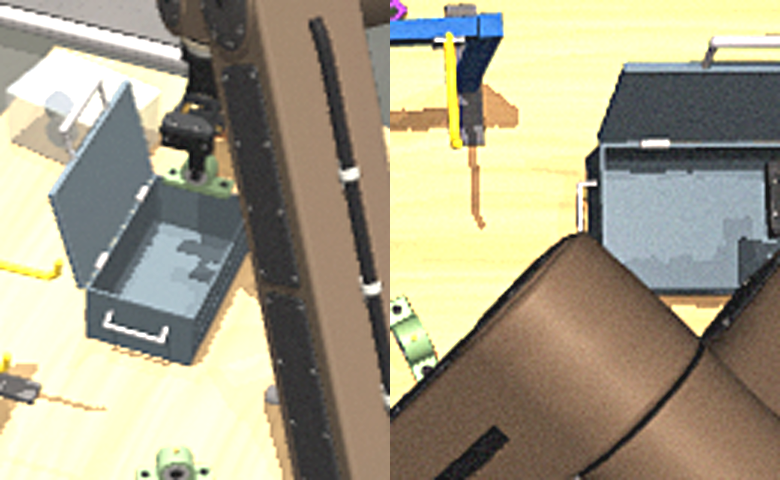

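The bearing hangs over the box, at side crop (190,185), and the lid stays open by itself. I'll lower and release it.

Request:
arm_command(delta_pos=[[0,0,-0.05],[0,0,-0.15],[0,0,-0.27],[0,0,-0.38],[0,0,-0.44]], delta_rot=[[0,0,0],[0,0,0],[0,0,0],[0,0,0],[0,0,0]], claw=[1,1,1,1,1])

```text
t: 16.63
eef_pos: [538.9, -411.6, 36.0]
tcp_rot: [3.138, -0.004, -3.109]
ft_force: [-0.0, 0.1, -3.9]
opening: 0.311
grip_force: 29.8
```

Request:
arm_command(delta_pos=[[0,0,-0.02],[0,0,-0.04],[0,0,-0.06],[0,0,-0.08],[0,0,-0.09]], delta_rot=[[0,0,0],[0,0,0],[0,0,0],[0,0,0],[0,0,0]], claw=[1,1,1,1,1])

```text
t: 17.05
eef_pos: [540.7, -414.5, 17.9]
tcp_rot: [-3.141, 0.001, -3.109]
ft_force: [-0.0, 0.4, -3.2]
opening: 0.319
grip_force: 29.8
```

Request:
arm_command(delta_pos=[[0,0,0],[0,0,0],[0,0,0],[0,0,0],[0,0,0]], delta_rot=[[0,0,0],[0,0,0],[0,0,0],[0,0,0],[0,0,0]], claw=[0.6,0.47,0.47,0.47,0.47])

```text
t: 17.47
eef_pos: [540.7, -414.7, 18.2]
tcp_rot: [-3.141, 0.001, -3.109]
ft_force: [-0.5, 1.1, 0.6]
opening: 0.524
grip_force: 0.0
```

Request:
arm_command(delta_pos=[[0,0,0.05],[0,0,0.15],[0,0,0.3],[0,0,0.45],[0,0,0.58]], delta_rot=[[0,0,0],[0,0,0],[0,0,0],[0,0,0],[0,0,0]], claw=[0.47,0.47,0.47,0.47,0.47])

```text
t: 17.88
eef_pos: [540.6, -414.6, 166.2]
tcp_rot: [-3.14, 0.001, -3.109]
ft_force: [-0.3, -0.6, -1.1]
opening: 0.532
grip_force: 0.0
```

Request:
arm_command(delta_pos=[[-0.02,0.1,0],[-0.08,0.25,0],[-0.14,0.4,0],[-0.2,0.56,0],[-0.25,0.7,0]], delta_rot=[[0,0,0.03],[0,0,0.06],[0,0,0.09],[0,0,0.12],[0,0,0.14]], claw=[0.47,0.47,0.47,0.47,0.47])

```text
t: 18.3
eef_pos: [476.8, -237.7, 163.7]
tcp_rot: [-3.141, 0.001, -2.887]
ft_force: [1.2, -0.2, 1.9]
opening: 0.528
grip_force: 0.0
```

```bash
cat > look.py <<'E'
from h import *
s=state(); e=s["eef_pos"]; print(s["t"],e.round(1),np.degrees(s["tcp_rot"]).round(1),s["opening"].round(3),s["ft_force"].round(1))
for n in("side","top"):
    im=read_camera(n); cv2.imwrite(f"pics/{n}_{s['t']:.0f}.png",im[:,:,::-1])
    for A,c,b,p in mask(im.copy(),*GREEN):
        if c[0]>600: continue
        r=cv2.minAreaRect(p.astype(np.float32)); q=cv2.boxPoints(r); i=np.argsort([np.linalg.norm(q[0]-q[k]) for k in(1,2,3)])+1
        m1,m2=(q[0]+q[i[0]])/2,(q[i[1]]+q[i[2]])/2; P,Q=plane(n,m1,14),plane(n,m2,14); d=P-Q
        print(n,A,c,b,((P+Q)/2)[:2].round(1),np.linalg.norm(d).round(),np.degrees(np.arctan2(d[1],d[0])).round(1))
E
python3 look.py
```

```text
Traceback (most recent call last):
  File "look.py", line 2, in <module>
    s=state(); e=s["eef_pos"]; print(s["t"],e.round(1),np.degrees(s["tcp_rot"]).round(1),s["opening"].round(3),s["ft_force"].round(1))
                                                                                         ^^^^^^^^^^^^^^^^^^
AttributeError: 'float' object has no attribute 'round'
```

```bash
sed -i 's/s\["opening"\].round(3)/round(s["opening"],3)/' look.py; python3 look.py
```

```text
18.3 [ 476.8 -237.7  163.7] [-180.     0.  -165.4] 0.528 [ 1.2 -0.2  1.9]
side 107 [362.9 145.1] [353, 140, 22, 11] [ 542.5 -419.8] 93.0 6.2
side 204 [357.5 216.2] [346, 208, 25, 15] [423.4 -29.1] 92.0 27.9
top 112 [468.8 168.4] [462, 162, 14, 14] [ 567.1 -418.8] 56.0 25.4
top 259 [346.9 212.8] [337, 199, 20, 29] [418.5 -17.1] 92.0 26.7
```

Request:
arm_command(delta_pos=[[-0.03,0.1,0],[-0.06,0.2,0],[-0.09,0.32,0],[-0.11,0.42,0],[-0.117,0.446,0]], delta_rot=[[0,0,0.02],[0,0,0.04],[0,0,0.06],[0,0,0.067],[0,0,0.067]], claw=[0.47,0.47,0.47,0.47,0.47])

```text
t: 18.82
eef_pos: [448.2, -125.9, 163.6]
tcp_rot: [-3.142, 0.001, -2.782]
ft_force: [-0.1, -0.2, -0.0]
opening: 0.531
grip_force: 0.0
```

Request:
arm_command(delta_pos=[[-0.03,0.1,0],[-0.06,0.2,0],[-0.09,0.32,0],[-0.11,0.42,0],[-0.117,0.446,0]], delta_rot=[[0,0,0.02],[0,0,0.04],[0,0,0.06],[0,0,0.067],[0,0,0.067]], claw=[0.47,0.47,0.47,0.47,0.47])

```text
t: 19.23
eef_pos: [419.3, -14.9, 163.4]
tcp_rot: [-3.141, 0.001, -2.677]
ft_force: [1.2, -0.2, -0.2]
opening: 0.532
grip_force: 0.0
```

Request:
arm_command(delta_pos=[[0,0,-0.1],[0,0,-0.22],[0,0,-0.34],[0,0,-0.44],[0,0,-0.48]], delta_rot=[[0,0,0],[0,0,0],[0,0,0],[0,0,0],[0,0,0]], claw=[0.47,0.47,0.47,0.47,0.47])

```text
t: 19.65
eef_pos: [419.5, -17.4, 40.4]
tcp_rot: [3.14, -0.002, -2.68]
ft_force: [-0.7, -0.6, 0.6]
opening: 0.536
grip_force: 0.0
```

```bash
python3 look.py
```

```text
19.65 [419.5 -17.4  40.4] [ 1.799e+02 -1.000e-01 -1.535e+02] 0.536 [-0.7 -0.6  0.6]
side 173 [357.  217.3] [346, 210, 24, 13] [422.  -23.6] 87.0 23.2
top 288 [468.7 176.6] [462, 163, 14, 29] [ 540.3 -420.9] 95.0 2.8
```

Request:
arm_command(delta_pos=[[0,0,-0.04],[0,0,-0.08],[0,0,-0.11],[0,0,-0.132],[0,0,-0.132]], delta_rot=[[0,0,0],[0,0,0],[0,0,0],[0,0,0],[0,0,0]], claw=[0.47,0.47,0.47,0.47,0.6])

```text
t: 20.17
eef_pos: [419.8, -16.8, 9.4]
tcp_rot: [3.141, -0.0, -2.679]
ft_force: [0.4, 0.1, -0.2]
opening: 0.498
grip_force: 0.0
```

Request:
arm_command(delta_pos=[[0,0,0],[0,0,0],[0,0,0],[0,0,0],[0,0,0]], delta_rot=[[0,0,0],[0,0,0],[0,0,0],[0,0,0],[0,0,0]], claw=[1,1,1,1,1])

```text
t: 20.58
eef_pos: [419.9, -16.6, 10.1]
tcp_rot: [-3.141, 0.001, -2.679]
ft_force: [-0.0, -1.6, 6.3]
opening: 0.317
grip_force: 30.0
```

Request:
arm_command(delta_pos=[[0,0,0.03],[0,0,0.18],[0,0,0.32],[0,0,0.46],[0,0,0.56]], delta_rot=[[0,0,0],[0,0,0],[0,0,0],[0,0,0],[0,0,0]], claw=[1,1,1,1,1])

```text
t: 21.0
eef_pos: [419.3, -16.4, 152.6]
tcp_rot: [-3.141, 0.001, -2.679]
ft_force: [1.4, -0.2, -2.7]
opening: 0.313
grip_force: 30.0
```

Request:
arm_command(delta_pos=[[0.05,-0.1,0],[0.1,-0.23,0],[0.16,-0.36,0],[0.21,-0.48,0],[0.243,-0.567,0]], delta_rot=[[0,0,-0.03],[0,0,-0.06],[0,0,-0.09],[0,0,-0.12],[0,0,-0.139]], claw=[1,1,1,1,1])

```text
t: 21.42
eef_pos: [480.7, -160.4, 150.0]
tcp_rot: [-3.142, 0.0, -2.9]
ft_force: [1.2, -0.2, -3.5]
opening: 0.311
grip_force: 30.0
```

Request:
arm_command(delta_pos=[[0.05,-0.1,0],[0.1,-0.23,0],[0.16,-0.36,0],[0.21,-0.48,0],[0.243,-0.567,0]], delta_rot=[[0,0,-0.03],[0,0,-0.06],[0,0,-0.09],[0,0,-0.12],[0,0,-0.139]], claw=[1,1,1,1,1])

```text
t: 21.83
eef_pos: [541.3, -302.2, 149.6]
tcp_rot: [3.141, -0.001, -3.119]
ft_force: [-0.5, 0.5, -3.3]
opening: 0.31
grip_force: 30.0
```

Request:
arm_command(delta_pos=[[0,0,-0.05],[0,0,-0.15],[0,0,-0.27],[0,0,-0.38],[0,0,-0.44]], delta_rot=[[0,0,0],[0,0,0],[0,0,0],[0,0,0],[0,0,0]], claw=[1,1,1,1,1])

```text
t: 22.25
eef_pos: [539.3, -298.9, 36.8]
tcp_rot: [3.139, -0.004, -3.115]
ft_force: [0.5, -1.3, -3.2]
opening: 0.315
grip_force: 30.0
```

Request:
arm_command(delta_pos=[[0,0,-0.02],[0,0,-0.04],[0,0,-0.06],[0,0,-0.08],[0,0,-0.09]], delta_rot=[[0,0,0],[0,0,0],[0,0,0],[0,0,0],[0,0,0]], claw=[1,1,1,1,1])

```text
t: 22.67
eef_pos: [541.2, -300.1, 17.4]
tcp_rot: [-3.141, 0.001, -3.115]
ft_force: [-0.5, 0.7, -3.0]
opening: 0.317
grip_force: 30.0
```

Request:
arm_command(delta_pos=[[0,0,0],[0,0,0],[0,0,0],[0,0,0],[0,0,0]], delta_rot=[[0,0,0],[0,0,0],[0,0,0],[0,0,0],[0,0,0]], claw=[0.6,0.47,0.47,0.47,0.47])

```text
t: 23.08
eef_pos: [541.2, -300.2, 17.6]
tcp_rot: [-3.141, 0.001, -3.115]
ft_force: [0.2, 0.3, 0.4]
opening: 0.525
grip_force: 0.0
```

Request:
arm_command(delta_pos=[[0,0,0.05],[0,0,0.17],[0,0,0.33],[0,0,0.5],[0,0,0.6]], delta_rot=[[0,0,0],[0,0,0],[0,0,0],[0,0,0],[0,0,0]], claw=[0.47,0.47,0.47,0.47,0.47])

```text
t: 23.5
eef_pos: [541.7, -300.4, 172.3]
tcp_rot: [-3.139, 0.004, -3.115]
ft_force: [-0.1, 0.5, 0.1]
opening: 0.53
grip_force: 0.0
```

Request:
arm_command(delta_pos=[[-0.1,0.05,0.15],[-0.2,0.12,0.3],[-0.3,0.2,0.45],[-0.36,0.27,0.6],[-0.4,0.32,0.72]], delta_rot=[[0,0,-0.06],[0,0,-0.13],[0,0,-0.2],[0,0,-0.27],[0,0,-0.33]], claw=[0.58,0.58,0.58,0.58,0.58])

```text
t: 23.92
eef_pos: [443.7, -224.0, 337.7]
tcp_rot: [3.142, 0.0, 2.643]
ft_force: [0.8, -1.0, 0.4]
opening: 0.417
grip_force: 0.0
```

```bash
python3 look.py; python3 - <<'E'
from h import *
import glob,os
t=sorted(glob.glob("pics/top_*.png"),key=os.path.getmtime)[-1]; s_=t.replace("top_","side_")
for n,f,x0,y0,w,h in(("top",t,430,95,70,40),("side",s_,305,85,45,50)):
    im=cv2.imread(f)[y0:y0+h,x0:x0+w]; g=cv2.cvtColor(im,cv2.COLOR_BGR2HSV)
    m=(g[...,1]<45)&(g[...,2]>(110 if n=="top" else 130))
    print(n); print("\n".join(f"{y+y0} "+"".join("#" if v else "." for v in r) for y,r in enumerate(m)))
E
```

```text
23.9167 [ 443.7 -224.   337.7] [180.    0.  151.5] 0.417 [ 0.8 -1.   0.4]
side 179 [363.7 142.8] [353, 135, 22, 16] [ 546.1 -436.9] 93.0 0.3
side 120 [355.  157.7] [344, 152, 22, 13] [ 545.9 -328.6] 92.0 1.0
top 76 [432. 167.] [428, 163, 9, 11] [ 568.9 -298.4] 33.0 -0.9
top
95 ......................................................................
96 ......................................................................
97 ......................................................................
98 ......................................................................
99 ......................................................................
100 ......................................................................
101 ......................................................................
102 ......................................................................
103 ......................................................................
104 ......................................................................
105 ......................................................................
106 .
[... 3959 characters left out ...]

121 .............##..............................
122 ............##............................##.
123 ............##............................##.
124 ...........#.............................###.
125 .........................................##..
126 .........................................#...
127 .............................................
128 .............................................
129 .............................................
130 .......................................#.....
131 .............................................
132 .............................................
133 .............................................
134 .............................................
```

```bash
python3 - <<'E'
from h import *
for z in(275,282.5,290): print(z,plane("top",(447.5,113),z).round(1),plane("top",(492.5,113),z).round(1))
for z in(282.5,): P=plane("top",(447.5,113),z); Q=plane("top",(492.5,113),z); print(proj("side",P),proj("side",Q))
E
```

```text
275 [ 689.3 -285.4  275. ] [ 690.1 -412.6  275. ]
282.5 [ 687.4 -283.4  282.5] [ 688.2 -410.   282.5]
290 [ 685.5 -281.5  290. ] [ 686.3 -407.4  290. ]
[320.28962954 103.40569432] [332.59055869  85.86749274]
```

Request:
arm_command(delta_pos=[[0.1,-0.05,0],[0.2,-0.1,0],[0.32,-0.16,0],[0.42,-0.21,0],[0.494,-0.253,0]], delta_rot=[[0,0,-0.06],[0,0,-0.13],[0,0,-0.2],[0,0,-0.27],[0,0,-0.333]], claw=[0.58,0.58,0.58,0.58,0.58])

```text
t: 24.43
eef_pos: [570.6, -289.2, 335.0]
tcp_rot: [3.142, -0.0, 2.122]
ft_force: [0.4, -0.3, 0.5]
opening: 0.423
grip_force: 0.0
```

Request:
arm_command(delta_pos=[[0.1,-0.05,0],[0.2,-0.1,0],[0.32,-0.16,0],[0.42,-0.21,0],[0.494,-0.253,0]], delta_rot=[[0,0,-0.06],[0,0,-0.13],[0,0,-0.2],[0,0,-0.27],[0,0,-0.333]], claw=[0.58,0.58,0.58,0.58,0.58])

```text
t: 24.85
eef_pos: [694.0, -352.3, 334.6]
tcp_rot: [-3.141, -0.0, 1.599]
ft_force: [0.6, 0.5, 0.3]
opening: 0.424
grip_force: 0.0
```

Request:
arm_command(delta_pos=[[0,0,-0.05],[0,0,-0.1],[0,0,-0.14],[0,0,-0.14],[0,0,-0.14]], delta_rot=[[0,0,0],[0,0,0],[0,0,0],[0,0,0],[0,0,0]], claw=[0.58,0.58,0.58,0.58,0.58])

```text
t: 25.27
eef_pos: [692.3, -351.6, 300.4]
tcp_rot: [-3.141, -0.0, 1.604]
ft_force: [-1.0, 0.1, 1.1]
opening: 0.419
grip_force: 0.0
```

```bash
python3 look.py
```

```text
25.2667 [ 692.3 -351.6  300.4] [-180.    -0.    91.9] 0.419 [-1.   0.1  1.1]
side 160 [362.4 142.9] [352, 135, 20, 16] [ 550.4 -436. ] 88.0 0.3
side 132 [355.7 157.9] [344, 152, 22, 14] [ 544.9 -327.2] 92.0 -3.3
```

Request:
arm_command(delta_pos=[[-0.01,0.01,-0.05],[-0.015,0.01,-0.11],[-0.015,0.01,-0.17],[-0.015,0.01,-0.22],[-0.015,0.01,-0.25]], delta_rot=[[0,0,0],[0,0,0],[0,0,0],[0,0,0],[0,0,0]], claw=[0.58,0.58,0.58,0.58,0.58])

```text
t: 25.78
eef_pos: [688.7, -349.1, 237.4]
tcp_rot: [3.142, -0.0, 1.603]
ft_force: [-0.2, 0.7, -0.7]
opening: 0.42
grip_force: 0.0
```

Request:
arm_command(delta_pos=[[0,0,0],[0,0,0],[0,0,0],[0,0,0],[0,0,0]], delta_rot=[[0,0,0],[0,0,0],[0,0,0],[0,0,0],[0,0,0]], claw=[0.7,0.8,1,1,1])

```text
t: 26.2
eef_pos: [688.8, -349.3, 238.6]
tcp_rot: [3.141, 0.001, 1.603]
ft_force: [-17.4, 0.5, 5.2]
opening: 0.128
grip_force: 9.0
```

Request:
arm_command(delta_pos=[[0,0,0],[0,0,0],[0,0,0],[0,0,0],[0,0,0]], delta_rot=[[0,0,0],[0,0,0],[0,0,0],[0,0,0],[0,0,0]], claw=[1,1,1,1,1])

```text
t: 26.62
eef_pos: [688.5, -349.4, 238.6]
tcp_rot: [-3.141, 0.0, 1.603]
ft_force: [-6.0, 1.9, 5.4]
opening: 0.119
grip_force: 30.0
```

```bash
python3 - <<'E'
from h import *
w=np.radians(1.6)
b=lambda p:np.array([-202.1*np.cos(p)*np.cos(w),-202.1*np.cos(p)*np.sin(w),202.1*np.sin(p)])
ph=np.linspace(1.88,.03,9)
for a,c in zip(ph,ph[1:]): print(round(np.degrees(a)),[[float(v) for v in ((b(a+(c-a)*j/5)-b(a))/250).round(3)] for j in range(1,6)])
E
```

```text
108 [[-0.036, -0.001, 0.011], [-0.072, -0.002, 0.019], [-0.109, -0.003, 0.027], [-0.146, -0.004, 0.032], [-0.183, -0.005, 0.036]]
94 [[-0.037, -0.001, 0.002], [-0.075, -0.002, 0.002], [-0.112, -0.003, 0.001], [-0.149, -0.004, -0.002], [-0.186, -0.005, -0.007]]
81 [[-0.037, -0.001, -0.007], [-0.073, -0.002, -0.015], [-0.109, -0.003, -0.025], [-0.145, -0.004, -0.036], [-0.18, -0.005, -0.05]]
68 [[-0.034, -0.001, -0.015], [-0.068, -0.002, -0.031], [-0.101, -0.003, -0.049], [-0.133, -0.004, -0.069], [-0.164, -0.005, -0.089]]
55 [[-0.03, -0.001, -0.022], [-0.059, -0.002, -0.046], [-0.087, -0.002, -0.071], [-0.113, -0.003, -0.097], [-0.139, -0.004, -0.125]]
41 [[-0.024, -0.001, -0.029], [-0.047, -0.001, -0.058], [-0.068, -0.002, -0.089], [-0.088, -0.002, -0.121], [-0.107, -0.003, -0.153]]
28 [[-0.017, -0.0, -0.033], [-0.032, -0.001, -0.067], [-0.046, -0.001, -0.102], [-0.058, -0.002, -0.138], [-0.069, -0.002, -0.173]]
15 [[-0.009, -0.0, -0.036], [-0.016, -0.0, -0.073], [-0.021, -0.001, -0.11], [-0.025, -0.001, -0.147], [-0.027, -0.001, -0.185]]
```

Request:
arm_command(delta_pos=[[-0.036,-0.001,0.011],[-0.072,-0.002,0.019],[-0.109,-0.003,0.027],[-0.146,-0.004,0.032],[-0.183,-0.005,0.036]], delta_rot=[[0,0,0],[0,0,0],[0,0,0],[0,0,0],[0,0,0]], claw=[1,1,1,1,1])

```text
t: 27.03
eef_pos: [642.3, -350.0, 247.2]
tcp_rot: [3.141, -0.001, 1.603]
ft_force: [0.9, 3.3, -0.6]
opening: 0.118
grip_force: 30.0
```

Request:
arm_command(delta_pos=[[-0.037,-0.001,0.002],[-0.075,-0.002,0.002],[-0.112,-0.003,0.001],[-0.149,-0.004,-0.002],[-0.186,-0.005,-0.007]], delta_rot=[[0,0,0],[0,0,0],[0,0,0],[0,0,0],[0,0,0]], claw=[1,1,1,1,1])

```text
t: 27.45
eef_pos: [595.3, -350.9, 244.8]
tcp_rot: [-3.141, -0.002, 1.603]
ft_force: [1.1, 5.8, 1.0]
opening: 0.119
grip_force: 30.0
```

Request:
arm_command(delta_pos=[[-0.037,0,-0.007],[-0.073,0,-0.015],[-0.109,0.001,-0.025],[-0.145,0.001,-0.036],[-0.18,0.001,-0.05]], delta_rot=[[0,0,0],[0,0,0],[0,0,0],[0,0,0],[0,0,0]], claw=[1,1,1,1,1])

```text
t: 27.87
eef_pos: [550.4, -351.6, 232.3]
tcp_rot: [-3.141, 0.0, 1.603]
ft_force: [1.6, 0.7, 1.5]
opening: 0.119
grip_force: 30.0
```

Request:
arm_command(delta_pos=[[-0.034,0,-0.015],[-0.068,0,-0.031],[-0.101,0,-0.049],[-0.133,0,-0.069],[-0.164,0,-0.089]], delta_rot=[[0,0,0],[0,0,0],[0,0,0],[0,0,0],[0,0,0]], claw=[1,1,1,1,1])

```text
t: 28.28
eef_pos: [509.7, -351.8, 209.7]
tcp_rot: [3.142, 0.0, 1.603]
ft_force: [2.0, -1.0, -1.2]
opening: 0.12
grip_force: 30.0
```

Request:
arm_command(delta_pos=[[-0.03,0,-0.022],[-0.059,0,-0.046],[-0.087,0,-0.071],[-0.113,0,-0.097],[-0.139,0,-0.125]], delta_rot=[[0,0,0],[0,0,0],[0,0,0],[0,0,0],[0,0,0]], claw=[1,1,1,1,1])

```text
t: 28.7
eef_pos: [475.2, -351.6, 178.4]
tcp_rot: [3.142, 0.0, 1.603]
ft_force: [-0.6, -0.7, -0.5]
opening: 0.117
grip_force: 30.0
```

Request:
arm_command(delta_pos=[[-0.024,0,-0.029],[-0.047,0,-0.058],[-0.068,0,-0.089],[-0.088,0,-0.121],[-0.107,0,-0.153]], delta_rot=[[0,0,0],[0,0,0],[0,0,0],[0,0,0],[0,0,0]], claw=[1,1,1,1,1])

```text
t: 29.12
eef_pos: [448.7, -351.4, 139.9]
tcp_rot: [3.141, -0.0, 1.603]
ft_force: [2.7, 0.3, -1.5]
opening: 0.116
grip_force: 30.0
```

Request:
arm_command(delta_pos=[[-0.017,0,-0.033],[-0.032,0,-0.067],[-0.046,0,-0.102],[-0.058,0,-0.138],[-0.069,0,-0.173]], delta_rot=[[0,0,0],[0,0,0],[0,0,0],[0,0,0],[0,0,0]], claw=[1,1,1,1,1])

```text
t: 29.53
eef_pos: [431.4, -351.3, 96.5]
tcp_rot: [-3.141, -0.0, 1.603]
ft_force: [1.8, 1.4, -0.7]
opening: 0.115
grip_force: 30.0
```

Last arc, in two slower calls with force checks.

Request:
arm_command(delta_pos=[[-0.006,0,-0.022],[-0.011,0,-0.048],[-0.015,0,-0.073],[-0.019,0,-0.1],[-0.022,0,-0.125]], delta_rot=[[0,0,0],[0,0,0],[0,0,0],[0,0,0],[0,0,0]], claw=[1,1,1,1,1])

```text
t: 29.95
eef_pos: [426.0, -351.4, 65.6]
tcp_rot: [-3.141, -0.0, 1.603]
ft_force: [-2.3, 0.7, -1.0]
opening: 0.118
grip_force: 30.0
```

Request:
arm_command(delta_pos=[[-0.001,0,-0.012],[-0.002,0,-0.024],[-0.003,0,-0.036],[-0.004,0,-0.048],[-0.005,0,-0.06]], delta_rot=[[0,0,0],[0,0,0],[0,0,0],[0,0,0],[0,0,0]], claw=[1,1,1,1,1])

```text
t: 30.37
eef_pos: [425.0, -351.4, 51.1]
tcp_rot: [3.142, -0.0, 1.603]
ft_force: [-3.6, 2.0, 0.3]
opening: 0.117
grip_force: 30.0
```

```bash
python3 look.py; python3 - <<'E'
from h import *
import glob,os
f=sorted(glob.glob("pics/top_*.png"),key=os.path.getmtime)[-1]
for n,f in(("top",f),("side",f.replace("top_","side_"))):
    x0,y0,w,h=(428,195,50,22) if n=="top" else (370,130,30,35)
    g=cv2.cvtColor(cv2.imread(f)[y0:y0+h,x0:x0+w],cv2.COLOR_BGR2HSV); m=(g[...,1]<40)&(g[...,2]>120)
    print(n); print("\n".join(f"{y+y0} "+"".join("#" if v else "." for v in r) for y,r in enumerate(m)))
E
```

```text
30.3667 [ 425.  -351.4   51.1] [180.   -0.   91.9] 0.117 [-3.6  2.   0.3]
top
195 ##.####.......#...................................
196 ..................................................
197 .......##.........................................
198 .......##.........................................
199 .......##.........................................
200 .......##.........................................
201 .......##.........................................
202 .......##.........................................
203 .......##.........................................
204 .......##.........................................
205 .......##.........................................
206 .......##......................................#..
207 .......##.........................................
208 .......##.........................................
209 .......##.........................................
210 .......##########.................................
211 .......##########.................................
212 ..............#...................................
213 ............................
[... 717 characters left out ...]

145 ###...........................
146 ####..........................
147 ###...........................
148 ###...........................
149 ###...........#...............
150 ##...........###..............
151 #............###..............
152 #............##...............
153 #####.......###...............
154 ...######...##................
155 .......#######................
156 ..........###.................
157 ..............................
158 ..............................
159 ..............................
160 ..............................
161 ..............................
162 ..............................
163 ..............................
164 ..............................
```

Request:
arm_command(delta_pos=[[0,0,-0.003],[0,0,-0.006],[0,0,-0.009],[0,0,-0.012],[0,0,-0.012]], delta_rot=[[0,0,0],[0,0,0],[0,0,0],[0,0,0],[0,0,0]], claw=[1,1,1,1,1])

```text
t: 30.88
eef_pos: [425.1, -351.5, 50.1]
tcp_rot: [3.141, 0.001, 1.604]
ft_force: [-9.1, 4.9, 21.4]
opening: 0.12
grip_force: 30.0
```

Request:
arm_command(delta_pos=[[0,0,0.006],[0,0,0.006],[0,0,0.006],[0,0,0.006],[0,0,0.006]], delta_rot=[[0,0,0],[0,0,0],[0,0,0],[0,0,0],[0,0,0]], claw=[0.9,0.7,0.58,0.58,0.58])

```text
t: 31.3
eef_pos: [425.5, -351.8, 49.9]
tcp_rot: [3.141, 0.001, 1.603]
ft_force: [-0.3, -0.3, -0.3]
opening: 0.343
grip_force: 0.0
```

Request:
arm_command(delta_pos=[[0,0,0.05],[0,0,0.18],[0,0,0.34],[0,0,0.5],[0,0,0.64]], delta_rot=[[0,0,0],[0,0,0],[0,0,0],[0,0,0],[0,0,0]], claw=[0.58,0.58,0.58,0.58,0.58])

```text
t: 31.72
eef_pos: [425.3, -351.6, 212.3]
tcp_rot: [3.141, 0.001, 1.603]
ft_force: [0.4, -0.2, -0.7]
opening: 0.417
grip_force: 0.0
```

```bash
cat > hang3.py <<'E'
import numpy as np, heapq
L=np.r_[np.c_[np.linspace(-104,0,80),np.full(80,260.)],np.c_[np.linspace(-104,-117,25),np.linspace(260,286,25)]]
X=np.arange(-190,-50,2.); Z=np.arange(240,330,2.)  # rim inner-top point (axial middle)
A_=np.arange(-10,41,5.)
gx,gz=np.meshgrid(X,Z,indexing="ij")
def build(fing):
  D=np.full((len(A_),len(X),len(Z)),30.)
  boxes=[(10,0,60),(13,-70,-38)]+([(23,-3,60)] if fing else [])
  for k,a in enumerate(A_):
    t=np.radians(a); c,s=np.cos(t),np.sin(t)
    for p in L:
        dx,dz=p[0]-gx,p[1]-gz; A=dx*c-dz*s; U=dx*s+dz*c
        for h,lo,hi in boxes:
            D[k]=np.minimum(D[k],np.hypot(np.maximum(abs(A)-h,0),np.maximum(np.maximum(lo-U,U-hi),0))-5)
  return D
for fing in(0,1):
  D=build(fing); g=(int(np.argmin(abs(A_))),int(np.argmin(abs(X+58))),int(np.argmin(abs(Z-272)))) 
  best=np.full(D.shape,-99.); best[g]=D[g]; prev={}; h=[(-D[g],g)]
  while h:
    v,n=heapq.heappop(h)
    if -v<best[n]: continue
    for d in((1,0,0),(-1,0,0),(0,1,0),(0,-1,0),(0,0,1),(0,0,-1),(0,1,1),(0,-1,1),(0,1,-1),(0,-1,-1)):
        m=tuple(np.add(n,d))
        if min(m)<0 or any(m[i]>=D.shape[i] for i in range(3)): continue
        b=min(-v,D[m])
        if b>best[m]: best[m]=b; prev[m]=n; heapq.heappush(h,(-b,m))
  st=max(((best[k,0,j],k,j) for k in range(len(A_)) for j in range(len(Z))))
  n=(st[1],0,st[2]); print("fing",fing,"bottleneck",st[0].round(1)); out=[]
  while n!=g:
    out.append((A_[n[0]],X[n[1]],Z[n[2]],D[n].round(1))); n=prev[n]
  print([tuple(float(v) for v in o) for o in out[::6]])
  for a in(0,10,15,20,25,30,35):
    from scipy.ndimage import label
    k=int(np.argmin(abs(A_-a)))
    r=0
    for cl in np.arange(.5,8,.5):
        l,_=label(D[k]>=cl); gg=l[np.argmin(abs(X+58)),(Z>=266)&(Z<290)]
        if set(gg[gg>0])&set(l[0][l[0]>0]): r=cl
    print("alpha",a,"clear",r,end="; ")
  print()
E
python3 hang3.py; python3 look.py
```

```text
fing 0 bottleneck 7.0
[(40.0, -190.0, 328.0, 30.0), (10.0, -190.0, 328.0, 30.0), (-10.0, -190.0, 324.0, 30.0), (-10.0, -190.0, 312.0, 30.0), (-10.0, -190.0, 300.0, 30.0), (-10.0, -190.0, 288.0, 30.0), (-10.0, -190.0, 276.0, 30.0), (-10.0, -190.0, 264.0, 30.0), (-10.0, -190.0, 252.0, 30.0), (-10.0, -186.0, 244.0, 30.0), (-10.0, -174.0, 256.0, 30.0), (-10.0, -162.0, 268.0, 30.0), (-10.0, -150.0, 280.0, 18.5), (-10.0, -138.0, 292.0, 8.6), (5.0, -132.0, 298.0, 7.2), (15.0, -124.0, 302.0, 8.7), (25.0, -116.0, 300.0, 8.1), (35.0, -108.0, 296.0, 8.4), (40.0, -98.0, 286.0, 8.0), (25.0, -94.0, 284.0, 7.0), (5.0, -92.0, 284.0, 8.0), (-10.0, -88.0, 278.0, 7.8), (0.0, -82.0, 272.0, 7.0), (0.0, -70.0, 272.0, 7.0)]
alpha 0 clear 1.0; alpha 10 clear 1.0; alpha 15 clear 2.0; alpha 20 clear 2.5; alpha 25 clear 4.0; alpha 30 clear 4.5; alpha 35 clear 3.0; 
fing 1 bottleneck 3.5
[(40.0, -190.0, 328.0, 30.0), (10.0, -190.0, 328.0, 30.0), (-10.0, -190.0, 324.0, 30.0), (-10.0, -190.0, 312.0, 30.0), (-10.0, -190.0, 300.0, 30.0), (-10.0, -190.0, 288.0, 30.0), (-10.0, -190.0, 276.0, 30.0), (-10.0, -190.0, 264.0, 30.0), (-10.0, -190.0, 252.0, 30.0), (-10.0, -178.0, 260.0, 30.0), (-10.0, -166.0, 272.0, 22.7), (-10.0, -154.0, 284.0, 8.9), (-10.0, -142.0, 294.0, 4.2), (-5.0, -132.0, 298.0, 4.9), (5.0, -124.0, 300.0, 3.8), (15.0, -116.0, 298.0, 3.8), (25.0, -108.0, 296.0, 4.2), (30.0, -98.0, 290.0, 4.0), (25.0, -88.0, 284.0, 3.5), (15.0, -82.0, 282.0, 5.3), (0.0, -80.0, 284.0, 5.3), (-10.0, -76.0, 276.0, 4.1), (0.0, -70.0, 272.0, 4.0)]
alpha 0 clear 0; alpha 10 clear 0; alpha 15 clear 0; alpha 20 clear 1.0; alpha 25 clear 2.0; alpha 30 clear 0.5; alpha 35 clear 0; 
31.7167 [ 425.3 -351.6  212.3] [1.799e+02 1.000e-01 9.190e+01] 0.417 [ 0.4 -0.2 -0.7]
```

Request:
arm_command(delta_pos=[[0.02,0.1,0.04],[0.04,0.24,0.08],[0.07,0.38,0.08],[0.09,0.5,0.08],[0.09,0.563,0.08]], delta_rot=[[0,0,0.04],[0,0,0.09],[0,0,0.14],[0,0,0.19],[0,0,0.213]], claw=[0.54,0.54,0.54,0.54,0.54])

```text
t: 32.23
eef_pos: [447.9, -208.1, 229.4]
tcp_rot: [3.141, -0.0, 1.944]
ft_force: [-0.0, -0.1, 0.8]
opening: 0.461
grip_force: 0.0
```

Request:
arm_command(delta_pos=[[0.02,0.1,0.04],[0.04,0.24,0.08],[0.07,0.38,0.08],[0.09,0.5,0.08],[0.09,0.563,0.08]], delta_rot=[[0,0,0.04],[0,0,0.09],[0,0,0.14],[0,0,0.19],[0,0,0.213]], claw=[0.54,0.54,0.54,0.54,0.54])

```text
t: 32.65
eef_pos: [470.5, -67.3, 249.4]
tcp_rot: [3.141, -0.0, 2.278]
ft_force: [0.7, 0.3, 0.1]
opening: 0.457
grip_force: 0.0
```

Request:
arm_command(delta_pos=[[-0.02,0.1,0],[-0.05,0.24,0],[-0.08,0.38,0],[-0.11,0.5,0],[-0.12,0.553,0]], delta_rot=[[0,0,0.04],[0,0,0.09],[0,0,0.14],[0,0,0.19],[0,0,0.213]], claw=[0.54,0.54,0.54,0.54,0.54])

```text
t: 33.07
eef_pos: [439.0, 70.9, 249.3]
tcp_rot: [3.141, -0.001, 2.613]
ft_force: [0.3, -0.0, 0.3]
opening: 0.463
grip_force: 0.0
```

Request:
arm_command(delta_pos=[[-0.02,0.1,0],[-0.05,0.24,0],[-0.08,0.38,-0.06],[-0.11,0.5,-0.12],[-0.12,0.553,-0.2]], delta_rot=[[0,0,0.04],[0,0,0.09],[0,0,0.14],[0,0,0.19],[0,0,0.213]], claw=[0.54,0.54,0.54,0.54,0.54])

```text
t: 33.48
eef_pos: [409.4, 209.4, 199.4]
tcp_rot: [3.14, 0.001, 2.948]
ft_force: [1.0, -1.2, -0.0]
opening: 0.46
grip_force: 0.0
```

```bash
cat > goal.py <<'E'
# helpers: TCP goals for hanging, deltas in command units
from h import *
from scipy.spatial.transform import Rotation as R
ry=np.radians(3.56); ex=np.array([np.cos(ry),np.sin(ry),0]); ey=np.array([-np.sin(ry),np.cos(ry),0]); ez=np.array([0,0,1.])
LAT=dict(L=249.8,M=85.3,R=-79.0); RAIL=699.9
def tcp(hook,a,x,z,dz=12):
    t=np.radians(a); u=np.sin(t)*ex+np.cos(t)*ez
    return (RAIL+x)*ex+LAT[hook]*ey+z*ez-(54-dz)*u+20*ey
WP=[(0,-165,298),(0,-140,298),(15,-124,302),(25,-116,300),(35,-106,294),(35,-98,286),(25,-94,284),(5,-92,284),(0,-82,273),(0,-60,272),(0,-60,267)]
E
python3 - <<'E'
from goal import *
from hang3 import L
b=[(10,0,60),(13,-70,-38)]
for (a0,x0,z0),(a1,x1,z1) in zip(WP,WP[1:]):
    d=[]
    for f in np.linspace(0,1,11):
        a,x,z=a0+f*(a1-a0),x0+f*(x1-x0),z0+f*(z1-z0); t=np.radians(a); dx,dz=L[:,0]-x,L[:,1]-z; A=dx*np.cos(t)-dz*np.sin(t);U=dx*np.sin(t)+dz*np.cos(t)
        d.append(min((np.hypot(np.maximum(abs(A)-h,0),np.maximum(np.maximum(lo-U,U-hi),0))-5).min() for h,lo,hi in b))
    print((a1,x1,z1),"clear",round(min(d),1), "delta",((tcp("M",a1,x1,z1)-tcp("M",a0,x0,z0))/250).round(3),"rot",((a1-a0)/90*ey).round(3))
for h in "LMR": print(h,tcp(h,*WP[0]).round(1),tcp(h,*WP[-1]).round(1))
s=state(); print(s["t"],s["eef_pos"],np.degrees(s["tcp_rot"]),s["joints"].round(2))
E
```

```text
fing 0 bottleneck 7.0
[(40.0, -190.0, 328.0, 30.0), (10.0, -190.0, 328.0, 30.0), (-10.0, -190.0, 324.0, 30.0), (-10.0, -190.0, 312.0, 30.0), (-10.0, -190.0, 300.0, 30.0), (-10.0, -190.0, 288.0, 30.0), (-10.0, -190.0, 276.0, 30.0), (-10.0, -190.0, 264.0, 30.0), (-10.0, -190.0, 252.0, 30.0), (-10.0, -186.0, 244.0, 30.0), (-10.0, -174.0, 256.0, 30.0), (-10.0, -162.0, 268.0, 30.0), (-10.0, -150.0, 280.0, 18.5), (-10.0, -138.0, 292.0, 8.6), (5.0, -132.0, 298.0, 7.2), (15.0, -124.0, 302.0, 8.7), (25.0, -116.0, 300.0, 8.1), (35.0, -108.0, 296.0, 8.4), (40.0, -98.0, 286.0, 8.0), (25.0, -94.0, 284.0, 7.0), (5.0, -92.0, 284.0, 8.0), (-10.0, -88.0, 278.0, 7.8), (0.0, -82.0, 272.0, 7.0), (0.0, -70.0, 272.0, 7.0)]
alpha 0 clear 1.0; alpha 10 clear 1.0; alpha 15 clear 2.0; alpha 20 clear 2.5; alpha 25 clear 4.0; alpha 30 clear 4.5; alpha 35 clear 3.0; 
fing 1 bottleneck 3.5
[(40.0, -190.0, 328.0, 30.0), (10.0, -190.0, 328.0, 30.0), (-10.0, -190.0, 324.0, 30.0), (-10.0, -190.0, 312.0, 30.0), (-10.0, -190.0, 300.0, 30.0), (-10.0, -190.0, 288.0, 30.0), (-10.0, -190.0, 276.0, 30.0), (-10.0, -190.0, 26
[... 885 characters left out ...]
86) clear 6.7 delta [ 0.032  0.002 -0.032] rot [-0.  0.  0.]
(25, -94, 284) clear 7.0 delta [ 0.041  0.003 -0.023] rot [ 0.007 -0.111 -0.   ]
(5, -92, 284) clear 6.9 delta [ 0.064  0.004 -0.015] rot [ 0.014 -0.222 -0.   ]
(0, -82, 273) clear 8.0 delta [ 0.055  0.003 -0.045] rot [ 0.003 -0.055 -0.   ]
(0, -60, 272) clear 7.0 delta [ 0.088  0.005 -0.004] rot [-0.  0.  0.]
(0, -60, 267) clear 2.0 delta [ 0.    0.   -0.02] rot [-0.  0.  0.]
L [517.1 302.5 256. ] [621.9 309.  225. ]
M [527.3 138.3 256. ] [632.1 144.8 225. ]
R [537.5 -25.7 256. ] [642.3 -19.2 225. ]
33.4833 [409.44808936 209.3652257  199.42322096] [1.79917413e+02 8.18908221e-02 1.68903888e+02] [ 0.33  0.24  1.93  0.    0.98 -1.05]
```

Request:
arm_command(delta_pos=[[0,-0.004,-0.06],[-0.003,-0.004,-0.16],[-0.003,-0.004,-0.26],[-0.003,-0.004,-0.36],[-0.003,-0.004,-0.415]], delta_rot=[[0,0,0],[0,0,0],[0,0,0],[0,0,0],[0,0,0]], claw=[0.54,0.54,0.54,0.54,0.54])

```text
t: 33.9
eef_pos: [408.4, 205.3, 93.4]
tcp_rot: [-3.14, -0.002, 2.942]
ft_force: [-0.1, -0.4, -0.5]
opening: 0.46
grip_force: 0.0
```

Request:
arm_command(delta_pos=[[0,0,0],[0,0,0],[0,0,0],[0,0,0],[0,0,0]], delta_rot=[[0,0,0],[0,0,0],[0,0,0],[0,0,0],[0,0,0]], claw=[0.54,0.7,0.8,1,1])

```text
t: 34.32
eef_pos: [409.8, 205.6, 96.9]
tcp_rot: [3.141, 0.002, 2.942]
ft_force: [0.2, -0.8, 0.1]
opening: 0.234
grip_force: 0.0
```

Request:
arm_command(delta_pos=[[0,0,0],[0,0,0],[0,0,0],[0,0,0],[0,0,0]], delta_rot=[[0,0,0],[0,0,0],[0,0,0],[0,0,0],[0,0,0]], claw=[1,1,1,1,1])

```text
t: 34.73
eef_pos: [409.7, 205.7, 96.6]
tcp_rot: [3.141, 0.001, 2.942]
ft_force: [-1.1, 0.5, 6.3]
opening: 0.206
grip_force: 30.0
```

Request:
arm_command(delta_pos=[[0,0,0.02],[0,0,0.06],[0,0,0.12],[0,0,0.19],[0,0,0.26]], delta_rot=[[0,0,0],[0,0,0],[0,0,0],[0,0,0],[0,0,0]], claw=[1,1,1,1,1])

```text
t: 35.15
eef_pos: [408.7, 205.2, 161.6]
tcp_rot: [-3.141, -0.002, 2.942]
ft_force: [1.3, 0.7, -3.2]
opening: 0.211
grip_force: 30.0
```

Request:
arm_command(delta_pos=[[0,0,0.08],[0,0,0.18],[0,0,0.28],[0,0,0.36],[0,0,0.4]], delta_rot=[[0,0,0],[0,0,0],[0,0,0],[0,0,0],[0,0,0]], claw=[1,1,1,1,1])

```text
t: 35.57
eef_pos: [409.4, 205.5, 263.4]
tcp_rot: [3.141, 0.002, 2.942]
ft_force: [-0.1, -0.0, -4.2]
opening: 0.207
grip_force: 30.0
```

```bash
cat > red.py <<'E'
from goal import *
import sys
s=state(); e=s["eef_pos"]; print(s["t"],e.round(1),np.degrees(s["tcp_rot"]).round(1),round(s["opening"],3),s["ft_force"].round(1),s["joints"].round(2))
hub=e+np.array([float(v) for v in sys.argv[1:4]]) if len(sys.argv)>3 else None
for n in("side","top"):
    im=read_camera(n); cv2.imwrite(f"pics/{n}_{s['t']:.0f}.png",im[:,:,::-1])
    hs=cv2.cvtColor(im,cv2.COLOR_RGB2HSV)
    m=(((hs[...,0]<6)|(hs[...,0]>176))&(hs[...,1]>170)&(hs[...,2]>60)).astype(np.uint8)
    m[:,:215]=0; m[:,420:]=0; m[:100]=0; m[320:]=0
    m=cv2.morphologyEx(m,cv2.MORPH_CLOSE,np.ones((3,3))); k,l,st,c=cv2.connectedComponentsWithStats(m)
    for i in range(1,k):
        if st[i,4]>25: print(n,st[i].tolist(),c[i].round(1))
    if hub is not None: print("hub proj",n,proj(n,hub).round(1))
E
python3 red.py 19.6 -3.9 -12
```

```text
35.5667 [409.4 205.5 263.4] [1.799e+02 1.000e-01 1.685e+02] 0.207 [-0.1 -0.  -4.2] [ 0.32  0.16  1.83  0.    1.14 -1.05]
side [317, 206, 32, 27, 292] [331.8 220.6]
side [306, 249, 30, 26, 249] [321.3 260.4]
side [295, 262, 30, 27, 383] [309.1 275.5]
hub proj side [334.2 216.2]
hub proj top [274.8 204. ]
```

Request:
arm_command(delta_pos=[[0.03,-0.06,0],[0.07,-0.12,0],[0.1,-0.19,0],[0.14,-0.25,0],[0.171,-0.308,0]], delta_rot=[[0,0,-0.05],[0,0,-0.11],[0,0,-0.17],[0,0,-0.23],[0,0,-0.278]], claw=[1,1,1,1,1])

```text
t: 36.08
eef_pos: [451.9, 127.5, 259.7]
tcp_rot: [-3.14, -0.002, 2.5]
ft_force: [-0.0, 0.3, -3.8]
opening: 0.208
grip_force: 29.9
```

Request:
arm_command(delta_pos=[[0.03,-0.06,0],[0.07,-0.12,0],[0.1,-0.19,0],[0.14,-0.25,0],[0.171,-0.308,0]], delta_rot=[[0,0,-0.05],[0,0,-0.11],[0,0,-0.17],[0,0,-0.23],[0,0,-0.278]], claw=[1,1,1,1,1])

```text
t: 36.5
eef_pos: [494.6, 50.6, 259.6]
tcp_rot: [-3.14, -0.001, 2.063]
ft_force: [-0.2, 0.2, -3.5]
opening: 0.206
grip_force: 29.9
```

Request:
arm_command(delta_pos=[[0.03,-0.06,0],[0.07,-0.12,0],[0.1,-0.19,0],[0.14,-0.25,0],[0.17,-0.309,0]], delta_rot=[[0,0,-0.05],[0,0,-0.11],[0,0,-0.17],[0,0,-0.23],[0,0,-0.277]], claw=[1,1,1,1,1])

```text
t: 36.92
eef_pos: [537.2, -26.6, 259.5]
tcp_rot: [-3.139, -0.001, 1.628]
ft_force: [0.2, 0.5, -3.6]
opening: 0.211
grip_force: 29.9
```

Request:
arm_command(delta_pos=[[0,0,0],[0,0,0],[0,0,0],[0,0,0],[0,0,0]], delta_rot=[[0,0,0],[0,0,0],[0,0,0],[0,0,0],[0,0,0]], claw=[1,1,1,1,1])

```text
t: 37.33
eef_pos: [537.0, -25.1, 260.9]
tcp_rot: [-3.141, -0.0, 1.635]
ft_force: [0.1, -0.5, -3.3]
opening: 0.209
grip_force: 29.9
```

```bash
python3 red.py 1.2 -20 -12; python3 -c "
from h import *
print(proj('side',[429.2,201.3,85]),proj('side',[442,265.6,85]))"
```

```text
37.3333 [537.  -25.1 260.9] [-180.    -0.    93.7] 0.209 [ 0.1 -0.5 -3.3] [-0.17  0.29  1.66  0.    1.19 -0.23]
side [330, 143, 10, 32, 157] [334.6 160.4]
side [306, 249, 30, 26, 249] [321.3 260.4]
side [295, 262, 30, 27, 383] [309.  275.5]
hub proj side [332.2 158.8]
top [237, 185, 9, 31, 132] [241.2 199.8]
top [258, 191, 7, 25, 69] [261.  203.3]
hub proj top [361.8 166.6]
[333.42827377 247.85700681] [322.54158779 260.87288766]
```

Request:
arm_command(delta_pos=[[0.02,0,-0.004],[0.04,0,-0.008],[0.06,0.002,-0.014],[0.08,0.003,-0.02],[0.1,0.004,-0.02]], delta_rot=[[0,0,0],[0,0,0],[0,0,0],[0,0,0],[0,0,0]], claw=[1,1,1,1,1])

```text
t: 37.85
eef_pos: [562.8, -24.7, 255.5]
tcp_rot: [-3.141, -0.0, 1.633]
ft_force: [-0.8, 0.0, -4.4]
opening: 0.205
grip_force: 29.9
```

Request:
arm_command(delta_pos=[[0.005,0,0.006],[0.01,0,0.012],[0.015,0.001,0.018],[0.02,0.001,0.022],[0.02,0.001,0.022]], delta_rot=[[-0.002,0.04,0],[-0.005,0.08,0],[-0.007,0.12,0],[-0.01,0.166,0],[-0.01,0.166,0]], claw=[1,1,1,1,1])

```text
t: 38.27
eef_pos: [568.9, -24.5, 260.2]
tcp_rot: [-2.877, -0.001, 1.633]
ft_force: [0.7, 0.5, -3.9]
opening: 0.208
grip_force: 30.0
```

Request:
arm_command(delta_pos=[[0.002,0,0.001],[0.004,0,0.002],[0.011,0,-0.002],[0.019,0.001,-0.007],[0.019,0.001,-0.007]], delta_rot=[[-0.003,0.055,0],[-0.007,0.111,0],[-0.01,0.167,0],[-0.014,0.222,0],[-0.014,0.222,0]], claw=[1,1,1,1,1])

```text
t: 38.68
eef_pos: [573.0, -24.2, 256.4]
tcp_rot: [-2.525, -0.001, 1.633]
ft_force: [-0.7, -0.3, -4.7]
opening: 0.204
grip_force: 30.0
```

```bash
python3 - <<'E'
from goal import *
s=state(); print(s["eef_pos"].round(1),tcp("R",35,-106,294).round(1),np.degrees(s["tcp_rot"]).round(1),s["ft_force"].round(1),s["joints"].round(2))
E
```

```text
[573.  -24.2 256.4] [572.4 -23.5 259.6] [-1.447e+02 -1.000e-01  9.360e+01] [-0.7 -0.3 -4.7] [-0.11  0.66  1.19 -0.1   1.9  -0.17]
```

Request:
arm_command(delta_pos=[[0.01,0.002,0.006],[0.03,0.003,-0.02],[0.05,0.005,-0.032],[0.073,0.006,-0.045],[0.073,0.006,-0.045]], delta_rot=[[0,0,0],[0,0,0],[0.003,-0.05,0],[0.007,-0.111,0],[0.007,-0.111,0]], claw=[1,1,1,1,1])

```text
t: 39.1
eef_pos: [590.5, -22.8, 250.7]
tcp_rot: [-2.716, 0.0, 1.633]
ft_force: [-0.9, 0.5, -3.1]
opening: 0.206
grip_force: 30.0
```

```bash
python3 - <<'E'
from goal import *
s=state(); print(s["eef_pos"].round(1),tcp("R",25,-94,284).round(1),tcp("R",5,-92,284).round(1),np.degrees(s["tcp_rot"]).round(1),s["ft_force"].round(1))
E
```

```text
[590.5 -22.8 250.7] [590.7 -22.4 245.9] [606.7 -21.4 242.2] [-155.6    0.    93.6] [-0.9  0.5 -3.1]
```

Request:
arm_command(delta_pos=[[0.015,0.001,-0.006],[0.03,0.002,-0.012],[0.048,0.004,-0.018],[0.064,0.005,-0.026],[0.064,0.005,-0.026]], delta_rot=[[0.003,-0.055,0],[0.007,-0.111,0],[0.011,-0.17,0],[0.014,-0.222,0],[0.014,-0.222,0]], claw=[1,1,1,1,1])

```text
t: 39.52
eef_pos: [605.0, -21.5, 243.8]
tcp_rot: [-3.059, -0.0, 1.633]
ft_force: [-0.8, 0.5, -4.6]
opening: 0.209
grip_force: 29.9
```

```bash
python3 - <<'E'
from goal import *
s=state(); print(s["eef_pos"].round(1),tcp("R",5,-92,284).round(1),tcp("R",0,-82,273).round(1),tcp("R",0,-60,272).round(1),np.degrees(s["tcp_rot"]).round(1),s["ft_force"].round(1))
E
```

```text
[605.  -21.5 243.8] [606.7 -21.4 242.2] [620.4 -20.5 231. ] [642.3 -19.2 230. ] [-175.3   -0.    93.6] [-0.8  0.5 -4.6]
```

Request:
arm_command(delta_pos=[[0.03,0.002,-0.025],[0.06,0.004,-0.05],[0.1,0.006,-0.052],[0.147,0.009,-0.054],[0.147,0.009,-0.054]], delta_rot=[[0.001,-0.026,0],[0.003,-0.052,0],[0.003,-0.052,0],[0.003,-0.052,0],[0.003,-0.052,0]], claw=[1,1,1,1,1])

```text
t: 39.93
eef_pos: [644.0, -19.3, 228.3]
tcp_rot: [-3.134, -0.0, 1.633]
ft_force: [0.9, 1.0, -3.9]
opening: 0.207
grip_force: 30.0
```

Request:
arm_command(delta_pos=[[0,0,-0.005],[0,0,-0.01],[0,0,-0.015],[0,0,-0.02],[0,0,-0.02]], delta_rot=[[0,0,0],[0,0,0],[0,0,0],[0,0,0],[0,0,0]], claw=[1,1,1,1,1])

```text
t: 40.35
eef_pos: [642.7, -19.3, 223.4]
tcp_rot: [-3.136, -0.0, 1.633]
ft_force: [-0.1, -0.2, -4.2]
opening: 0.208
grip_force: 29.9
```

```bash
python3 red.py 1.2 -20 -12
```

```text
40.35 [642.7 -19.3 223.4] [-179.7   -0.    93.6] 0.208 [-0.1 -0.2 -4.2] [-0.13  0.49  1.46 -0.    1.21 -0.19]
side [302, 153, 11, 23, 161] [306.4 163.3]
side [306, 249, 30, 26, 257] [321.3 260.2]
side [295, 262, 30, 27, 383] [309.1 275.5]
hub proj side [304.7 159.5]
top [237, 184, 9, 32, 136] [241.3 199.6]
top [258, 190, 7, 26, 73] [261.1 202.8]
hub proj top [358.7 132.8]
```

Request:
arm_command(delta_pos=[[0,0,-0.004],[0,0,-0.008],[0,0,-0.012],[0,0,-0.012],[0,0,-0.012]], delta_rot=[[0,0,0],[0,0,0],[0,0,0],[0,0,0],[0,0,0]], claw=[1,1,1,1,1])

```text
t: 40.87
eef_pos: [643.3, -19.3, 222.9]
tcp_rot: [-3.139, 0.0, 1.633]
ft_force: [-5.3, 1.0, 11.9]
opening: 0.207
grip_force: 30.0
```

Request:
arm_command(delta_pos=[[0,0,0.006],[0,0,0.006],[0,0,0.006],[0,0,0.006],[0,0,0.006]], delta_rot=[[0,0,0],[0,0,0],[0,0,0],[0,0,0],[0,0,0]], claw=[0.76,0.7,0.64,0.58,0.58])

```text
t: 41.28
eef_pos: [643.1, -19.3, 221.8]
tcp_rot: [-3.137, -0.0, 1.633]
ft_force: [0.5, 0.4, 0.1]
opening: 0.411
grip_force: 0.0
```

Request:
arm_command(delta_pos=[[0,0,0.03],[0,0,0.1],[0,0,0.2],[0,0,0.32],[0,0,0.44]], delta_rot=[[0,0,0],[0,0,0],[0,0,0],[0,0,0],[0,0,0]], claw=[0.58,0.58,0.58,0.58,0.58])

```text
t: 41.7
eef_pos: [642.8, -19.2, 333.6]
tcp_rot: [-3.136, -0.0, 1.633]
ft_force: [-0.7, -1.0, 0.5]
opening: 0.42
grip_force: 0.0
```

```bash
python3 red.py; python3 -c "
from goal import *
P=(RAIL-58)*ex+LAT['R']*ey
print(proj('side',P+[0,0,211]),proj('top',P+[0,0,211]))"
```

```text
41.7 [642.8 -19.2 333.6] [-179.7   -0.    93.6] 0.42 [-0.7 -1.   0.5] [-0.13  0.42  1.28 -0.    1.45 -0.19]
side [301, 152, 12, 24, 175] [306.2 162.6]
side [306, 249, 30, 26, 250] [321.3 260.3]
side [295, 262, 30, 27, 384] [309.1 275.5]
top [237, 184, 9, 32, 134] [241.3 199.6]
top [258, 191, 7, 26, 70] [261.  203.5]
[304.21691367 159.51138208] [358.59429652 132.32062443]
```

Request:
arm_command(delta_pos=[[-0.05,0.07,0],[-0.11,0.15,0],[-0.18,0.24,0],[-0.24,0.32,0],[-0.294,0.385,0]], delta_rot=[[0,0,0.05],[0,0,0.11],[0,0,0.17],[0,0,0.23],[0,0,0.278]], claw=[0.54,0.54,0.54,0.54,0.54])

```text
t: 42.22
eef_pos: [568.4, 78.2, 331.8]
tcp_rot: [-3.137, -0.001, 2.075]
ft_force: [-0.2, 0.0, 0.3]
opening: 0.461
grip_force: 0.0
```

Request:
arm_command(delta_pos=[[-0.05,0.07,0],[-0.11,0.15,0],[-0.18,0.24,-0.05],[-0.24,0.32,-0.1],[-0.294,0.385,-0.16]], delta_rot=[[0,0,0.05],[0,0,0.11],[0,0,0.17],[0,0,0.23],[0,0,0.278]], claw=[0.54,0.54,0.54,0.54,0.54])

```text
t: 42.63
eef_pos: [495.0, 174.4, 291.9]
tcp_rot: [-3.138, 0.0, 2.512]
ft_force: [0.4, 0.6, 0.2]
opening: 0.46
grip_force: 0.0
```

Request:
arm_command(delta_pos=[[-0.05,0.07,-0.06],[-0.11,0.15,-0.12],[-0.18,0.24,-0.2],[-0.24,0.32,-0.28],[-0.294,0.385,-0.36]], delta_rot=[[0,0,0.05],[0,0,0.11],[0,0,0.17],[0,0,0.23],[0,0,0.278]], claw=[0.54,0.54,0.54,0.54,0.54])

```text
t: 43.05
eef_pos: [421.3, 270.6, 201.2]
tcp_rot: [-3.137, -0.0, 2.949]
ft_force: [1.0, 0.8, -0.4]
opening: 0.461
grip_force: 0.0
```

Request:
arm_command(delta_pos=[[0,0,0],[0,0,0],[0,0,0],[0,0,0],[0,0,0]], delta_rot=[[0,0,0],[0,0,0],[0,0,0],[0,0,0],[0,0,0]], claw=[0.54,0.54,0.54,0.54,0.54])

```text
t: 43.47
eef_pos: [423.5, 269.0, 202.8]
tcp_rot: [-3.138, 0.001, 2.941]
ft_force: [-0.4, -0.0, -0.5]
opening: 0.457
grip_force: 0.0
```

Request:
arm_command(delta_pos=[[0,0,-0.06],[-0.004,0.002,-0.16],[-0.004,0.002,-0.26],[-0.004,0.002,-0.36],[-0.004,0.002,-0.423]], delta_rot=[[0,0,0],[0,0,0],[0,0,0],[0,0,0],[0,0,0]], claw=[0.54,0.54,0.54,0.54,0.54])

```text
t: 43.88
eef_pos: [421.7, 269.3, 94.8]
tcp_rot: [-3.137, -0.001, 2.942]
ft_force: [-0.1, -0.1, -0.5]
opening: 0.461
grip_force: 0.0
```

Request:
arm_command(delta_pos=[[0,0,0],[0,0,0],[0,0,0],[0,0,0],[0,0,0]], delta_rot=[[0,0,0],[0,0,0],[0,0,0],[0,0,0],[0,0,0]], claw=[0.54,0.7,0.8,1,1])

```text
t: 44.3
eef_pos: [422.1, 270.2, 97.4]
tcp_rot: [-3.138, 0.001, 2.943]
ft_force: [-0.1, 1.4, -0.9]
opening: 0.237
grip_force: 0.0
```

Request:
arm_command(delta_pos=[[0,0,0],[0,0,0],[0,0,0],[0,0,0],[0,0,0]], delta_rot=[[0,0,0],[0,0,0],[0,0,0],[0,0,0],[0,0,0]], claw=[1,1,1,1,1])

```text
t: 44.72
eef_pos: [422.0, 270.3, 97.1]
tcp_rot: [-3.138, 0.001, 2.943]
ft_force: [-0.7, 0.1, 7.5]
opening: 0.208
grip_force: 30.0
```

Request:
arm_command(delta_pos=[[0,0,0.02],[0,0,0.06],[0,0,0.12],[0,0,0.19],[0,0,0.26]], delta_rot=[[0,0,0],[0,0,0],[0,0,0],[0,0,0],[0,0,0]], claw=[1,1,1,1,1])

```text
t: 45.13
eef_pos: [421.2, 269.8, 162.4]
tcp_rot: [-3.136, -0.001, 2.943]
ft_force: [0.6, -0.7, -3.8]
opening: 0.21
grip_force: 30.0
```

Request:
arm_command(delta_pos=[[0,0,0.08],[0,0,0.18],[0,0,0.28],[0,0,0.35],[0,0,0.38]], delta_rot=[[0,0,0],[0,0,0],[0,0,0],[0,0,0],[0,0,0]], claw=[1,1,1,1,1])

```text
t: 45.55
eef_pos: [421.9, 270.2, 259.2]
tcp_rot: [-3.139, 0.002, 2.943]
ft_force: [-0.5, 0.8, -3.5]
opening: 0.206
grip_force: 30.0
```

Request:
arm_command(delta_pos=[[0.02,-0.03,0],[0.05,-0.07,0],[0.08,-0.11,0],[0.11,-0.15,0],[0.141,-0.176,0]], delta_rot=[[0,0,-0.05],[0,0,-0.11],[0,0,-0.17],[0,0,-0.23],[0,0,-0.278]], claw=[1,1,1,1,1])

```text
t: 45.97
eef_pos: [456.6, 225.1, 255.9]
tcp_rot: [-3.136, -0.001, 2.502]
ft_force: [0.6, -0.3, -2.3]
opening: 0.209
grip_force: 30.0
```

Request:
arm_command(delta_pos=[[0.02,-0.03,0],[0.05,-0.07,0],[0.08,-0.11,0],[0.11,-0.15,0],[0.14,-0.176,0]], delta_rot=[[0,0,-0.05],[0,0,-0.11],[0,0,-0.17],[0,0,-0.23],[0,0,-0.278]], claw=[1,1,1,1,1])

```text
t: 46.38
eef_pos: [491.6, 181.1, 255.8]
tcp_rot: [-3.135, -0.001, 2.065]
ft_force: [0.4, 0.2, -3.6]
opening: 0.208
grip_force: 30.0
```

Request:
arm_command(delta_pos=[[0.02,-0.03,0],[0.05,-0.07,0],[0.08,-0.11,0],[0.11,-0.15,0],[0.14,-0.176,0]], delta_rot=[[0,0,-0.05],[0,0,-0.11],[0,0,-0.17],[0,0,-0.23],[0,0,-0.277]], claw=[1,1,1,1,1])

```text
t: 46.8
eef_pos: [526.7, 137.1, 255.7]
tcp_rot: [-3.135, -0.0, 1.629]
ft_force: [-1.0, -0.2, -3.5]
opening: 0.208
grip_force: 30.0
```

Request:
arm_command(delta_pos=[[0,0,0],[0,0,0],[0,0,0],[0,0,0],[0,0,0]], delta_rot=[[0,0,0],[0,0,0],[0,0,0],[0,0,0],[0,0,0]], claw=[1,1,1,1,1])

```text
t: 47.22
eef_pos: [526.4, 138.4, 256.3]
tcp_rot: [-3.137, -0.0, 1.637]
ft_force: [0.5, -0.1, -3.3]
opening: 0.207
grip_force: 30.0
```

```bash
python3 red.py 1.2 -20 -12
```

```text
47.2167 [526.4 138.4 256.3] [-179.7   -0.    93.8] 0.207 [ 0.5 -0.1 -3.3] [0.14 0.31 1.65 0.   1.18 0.07]
side [313, 176, 12, 33, 195] [318.9 193.2]
side [295, 262, 30, 27, 373] [309.  275.4]
hub proj side [316.3 191.3]
top [343, 133, 16, 7, 77] [351.1 136.6]
top [364, 132, 13, 7, 55] [369.3 134.9]
top [237, 184, 9, 32, 118] [241.5 198.6]
hub proj top [304.6 170.1]
```

Request:
arm_command(delta_pos=[[0.02,0,0],[0.04,0.002,0],[0.06,0.003,0],[0.08,0.004,0],[0.104,0.006,0]], delta_rot=[[0,0,0],[0,0,0],[0,0,0],[0,0,0],[0,0,0]], claw=[1,1,1,1,1])

```text
t: 47.73
eef_pos: [553.4, 139.5, 256.2]
tcp_rot: [-3.137, -0.0, 1.635]
ft_force: [0.2, -0.2, -3.5]
opening: 0.213
grip_force: 30.0
```

Request:
arm_command(delta_pos=[[0.005,0,0.006],[0.01,0,0.012],[0.015,0.001,0.018],[0.02,0.001,0.022],[0.02,0.001,0.022]], delta_rot=[[-0.002,0.04,0],[-0.005,0.08,0],[-0.007,0.12,0],[-0.01,0.166,0],[-0.01,0.166,0]], claw=[1,1,1,1,1])

```text
t: 48.15
eef_pos: [559.5, 139.6, 260.4]
tcp_rot: [-2.872, -0.001, 1.634]
ft_force: [0.9, 1.3, -2.8]
opening: 0.21
grip_force: 30.0
```

Request:
arm_command(delta_pos=[[0.002,0,0.001],[0.004,0,0.002],[0.011,0,-0.002],[0.019,0.001,-0.007],[0.019,0.001,-0.007]], delta_rot=[[-0.003,0.055,0],[-0.007,0.111,0],[-0.01,0.167,0],[-0.014,0.222,0],[-0.014,0.222,0]], claw=[1,1,1,1,1])

```text
t: 48.57
eef_pos: [563.6, 139.8, 256.6]
tcp_rot: [-2.52, -0.001, 1.634]
ft_force: [0.2, -0.3, -4.8]
opening: 0.207
grip_force: 30.0
```

```bash
python3 - <<'E'
from goal import *
s=state(); print(s["eef_pos"].round(1),tcp("M",35,-106,294).round(1),np.degrees(s["tcp_rot"]).round(1),s["ft_force"].round(1),s["joints"].round(2))
E
```

```text
[563.6 139.8 256.6] [562.2 140.5 259.6] [-1.444e+02 -1.000e-01  9.360e+01] [ 0.2 -0.3 -4.8] [0.11 0.68 1.16 0.03 1.92 0.05]
```

Request:
arm_command(delta_pos=[[0.01,0.002,0.006],[0.03,0.003,-0.02],[0.05,0.005,-0.032],[0.071,0.006,-0.045],[0.071,0.006,-0.045]], delta_rot=[[0,0,0],[0,0,0],[0.003,-0.05,0],[0.007,-0.111,0],[0.007,-0.111,0]], claw=[1,1,1,1,1])

```text
t: 48.98
eef_pos: [580.4, 141.8, 251.0]
tcp_rot: [-2.711, -0.002, 1.635]
ft_force: [-0.1, -0.1, -2.5]
opening: 0.215
grip_force: 30.0
```

Request:
arm_command(delta_pos=[[0.015,0.001,-0.006],[0.03,0.002,-0.012],[0.048,0.004,-0.018],[0.064,0.005,-0.026],[0.064,0.005,-0.026]], delta_rot=[[0.003,-0.055,0],[0.007,-0.111,0],[0.011,-0.17,0],[0.014,-0.222,0],[0.014,-0.222,0]], claw=[1,1,1,1,1])

```text
t: 49.4
eef_pos: [594.9, 142.9, 244.1]
tcp_rot: [-3.054, -0.001, 1.635]
ft_force: [-1.5, 0.1, -3.5]
opening: 0.21
grip_force: 30.0
```

```bash
python3 - <<'E'
from goal import *
s=state(); print(s["eef_pos"].round(1),tcp("M",5,-92,284).round(1),tcp("M",0,-60,272).round(1),np.degrees(s["tcp_rot"]).round(1),s["ft_force"].round(1))
E
```

```text
[594.9 142.9 244.1] [596.5 142.6 242.2] [632.1 144.8 230. ] [-1.75e+02 -1.00e-01  9.37e+01] [-1.5  0.1 -3.5]
```

Request:
arm_command(delta_pos=[[0.03,0.001,-0.025],[0.06,0.003,-0.05],[0.1,0.005,-0.052],[0.147,0.008,-0.054],[0.147,0.008,-0.054]], delta_rot=[[0.001,-0.026,0],[0.003,-0.055,0],[0.003,-0.055,0],[0.003,-0.055,0],[0.003,-0.055,0]], claw=[1,1,1,1,1])

```text
t: 49.82
eef_pos: [634.1, 144.7, 228.6]
tcp_rot: [-3.134, -0.0, 1.635]
ft_force: [1.3, 1.1, -2.9]
opening: 0.209
grip_force: 30.0
```

Request:
arm_command(delta_pos=[[0,0,-0.005],[0,0,-0.01],[0,0,-0.015],[0,0,-0.02],[0,0,-0.02]], delta_rot=[[0,0,0],[0,0,0],[0,0,0],[0,0,0],[0,0,0]], claw=[1,1,1,1,1])

```text
t: 50.23
eef_pos: [632.7, 144.7, 223.8]
tcp_rot: [-3.136, -0.0, 1.635]
ft_force: [1.0, -0.3, -3.1]
opening: 0.205
grip_force: 30.0
```

Request:
arm_command(delta_pos=[[0,0,-0.003],[0,0,-0.006],[0,0,-0.009],[0,0,-0.01],[0,0,-0.01]], delta_rot=[[0,0,0],[0,0,0],[0,0,0],[0,0,0],[0,0,0]], claw=[1,1,1,1,1])

```text
t: 50.65
eef_pos: [633.0, 144.8, 223.3]
tcp_rot: [-3.139, -0.0, 1.635]
ft_force: [-5.7, -0.5, 12.1]
opening: 0.211
grip_force: 30.0
```

Contact on the hook. I'll release, lift and go for wheel L.

Request:
arm_command(delta_pos=[[0,0,0.006],[0,0,0.006],[0,0,0.006],[0,0,0.006],[0,0,0.006]], delta_rot=[[0,0,0],[0,0,0],[0,0,0],[0,0,0],[0,0,0]], claw=[0.76,0.7,0.64,0.58,0.58])

```text
t: 51.07
eef_pos: [633.1, 144.7, 222.6]
tcp_rot: [-3.137, -0.0, 1.635]
ft_force: [-0.2, 0.9, 0.2]
opening: 0.408
grip_force: 0.0
```

Request:
arm_command(delta_pos=[[0,0,0.03],[0,0,0.1],[0,0,0.2],[0,0,0.32],[0,0,0.44]], delta_rot=[[0,0,0],[0,0,0],[0,0,0],[0,0,0],[0,0,0]], claw=[0.58,0.58,0.58,0.58,0.58])

```text
t: 51.48
eef_pos: [632.8, 144.7, 334.3]
tcp_rot: [-3.136, -0.0, 1.635]
ft_force: [-0.1, -0.1, -0.1]
opening: 0.421
grip_force: 0.0
```

```bash
python3 red.py
```

```text
51.4833 [632.8 144.7 334.3] [-179.7   -0.    93.7] 0.421 [-0.1 -0.1 -0.1] [0.12 0.43 1.26 0.   1.45 0.06]
side [301, 152, 12, 24, 177] [306.2 162.5]
side [290, 174, 7, 7, 31] [293.3 177.3]
side [283, 183, 13, 25, 203] [288.8 193.9]
side [295, 262, 30, 27, 385] [309.1 275.5]
top [342, 133, 17, 7, 80] [351.4 136.6]
top [364, 132, 13, 7, 60] [369.5 135. ]
top [237, 184, 9, 32, 127] [241.3 199.6]
```

Request:
arm_command(delta_pos=[[-0.04,0.04,0],[-0.1,0.1,0],[-0.16,0.15,0],[-0.22,0.21,0],[-0.263,0.25,0]], delta_rot=[[0,0,0.05],[0,0,0.11],[0,0,0.17],[0,0,0.23],[0,0,0.278]], claw=[0.54,0.54,0.54,0.54,0.54])

```text
t: 52.0
eef_pos: [566.1, 208.2, 332.6]
tcp_rot: [-3.137, -0.001, 2.077]
ft_force: [0.6, -0.3, -1.0]
opening: 0.459
grip_force: 0.0
```

Request:
arm_command(delta_pos=[[-0.04,0.04,0],[-0.1,0.1,0],[-0.16,0.15,0],[-0.22,0.21,-0.05],[-0.263,0.25,-0.1]], delta_rot=[[0,0,0.05],[0,0,0.11],[0,0,0.17],[0,0,0.23],[0,0,0.278]], claw=[0.54,0.54,0.54,0.54,0.54])

```text
t: 52.42
eef_pos: [500.5, 270.7, 307.9]
tcp_rot: [-3.138, 0.0, 2.514]
ft_force: [0.6, -0.4, -0.8]
opening: 0.458
grip_force: 0.0
```

Request:
arm_command(delta_pos=[[-0.04,0.04,-0.06],[-0.1,0.1,-0.14],[-0.16,0.15,-0.24],[-0.22,0.21,-0.34],[-0.263,0.25,-0.42]], delta_rot=[[0,0,0.05],[0,0,0.11],[0,0,0.17],[0,0,0.23],[0,0,0.277]], claw=[0.54,0.54,0.54,0.54,0.54])

```text
t: 52.83
eef_pos: [434.1, 332.8, 201.1]
tcp_rot: [-3.136, -0.001, 2.949]
ft_force: [1.1, 0.1, -0.1]
opening: 0.459
grip_force: 0.0
```

Request:
arm_command(delta_pos=[[0,0,0],[0,0,0],[0,0,0],[0,0,0],[0,0,0]], delta_rot=[[0,0,0],[0,0,0],[0,0,0],[0,0,0],[0,0,0]], claw=[0.54,0.54,0.54,0.54,0.54])

```text
t: 53.25
eef_pos: [436.8, 331.9, 203.8]
tcp_rot: [-3.138, 0.001, 2.941]
ft_force: [0.4, -0.8, 0.7]
opening: 0.462
grip_force: 0.0
```

Request:
arm_command(delta_pos=[[0,0,-0.06],[-0.006,0.003,-0.16],[-0.006,0.003,-0.26],[-0.006,0.003,-0.36],[-0.006,0.003,-0.427]], delta_rot=[[0,0,0],[0,0,0],[0,0,0],[0,0,0],[0,0,0]], claw=[0.54,0.54,0.54,0.54,0.54])

```text
t: 53.67
eef_pos: [434.5, 332.4, 94.7]
tcp_rot: [-3.137, -0.001, 2.942]
ft_force: [0.3, 0.3, 0.1]
opening: 0.459
grip_force: 0.0
```

Request:
arm_command(delta_pos=[[0,0,0],[0,0,0],[0,0,0],[0,0,0],[0,0,0]], delta_rot=[[0,0,0],[0,0,0],[0,0,0],[0,0,0],[0,0,0]], claw=[0.54,0.7,0.8,1,1])

```text
t: 54.08
eef_pos: [434.9, 333.3, 97.3]
tcp_rot: [-3.138, 0.001, 2.943]
ft_force: [0.8, -1.1, 0.2]
opening: 0.235
grip_force: 0.0
```

Request:
arm_command(delta_pos=[[0,0,0],[0,0,0],[0,0,0],[0,0,0],[0,0,0]], delta_rot=[[0,0,0],[0,0,0],[0,0,0],[0,0,0],[0,0,0]], claw=[1,1,1,1,1])

```text
t: 54.5
eef_pos: [434.8, 333.4, 96.9]
tcp_rot: [-3.138, 0.001, 2.943]
ft_force: [-0.5, 0.3, 7.0]
opening: 0.211
grip_force: 30.0
```

Request:
arm_command(delta_pos=[[0,0,0.02],[0,0,0.06],[0,0,0.12],[0,0,0.19],[0,0,0.26]], delta_rot=[[0,0,0],[0,0,0],[0,0,0],[0,0,0],[0,0,0]], claw=[1,1,1,1,1])

```text
t: 54.92
eef_pos: [434.0, 332.8, 162.1]
tcp_rot: [-3.136, -0.001, 2.943]
ft_force: [0.1, 0.6, -2.8]
opening: 0.21
grip_force: 30.0
```

Request:
arm_command(delta_pos=[[0,0,0.08],[0,0,0.18],[0,0,0.28],[0,0,0.35],[0,0,0.38]], delta_rot=[[0,0,0],[0,0,0],[0,0,0],[0,0,0],[0,0,0]], claw=[1,1,1,1,1])

```text
t: 55.33
eef_pos: [434.7, 333.2, 259.1]
tcp_rot: [-3.139, 0.002, 2.943]
ft_force: [-0.1, 0.1, -3.4]
opening: 0.206
grip_force: 30.0
```

```bash
python3 red.py 19.6 -3.9 -12
```

```text
55.3333 [434.7 333.2 259.1] [-1.799e+02  1.000e-01  1.686e+02] 0.206 [-0.1  0.1 -3.4] [ 0.54  0.31  1.64 -0.    1.19 -0.84]
side [290, 174, 7, 6, 30] [293.  177.2]
side [283, 183, 13, 25, 204] [288.8 194. ]
side [293, 238, 33, 23, 290] [309.8 249.9]
hub proj side [310.4 244.1]
top [343, 133, 16, 7, 75] [351.7 136.6]
top [364, 132, 12, 7, 49] [368.9 134.8]
top [306, 135, 15, 8, 57] [312.6 138.4]
top [286, 137, 15, 6, 57] [294.5 139.3]
top [234, 179, 4, 11, 27] [235.8 183.7]
hub proj top [230.2 195. ]
```

Request:
arm_command(delta_pos=[[0.006,-0.01,0],[0.012,-0.02,0],[0.018,-0.03,0],[0.024,-0.04,0],[0.03,-0.04,0]], delta_rot=[[0,0,-0.05],[0,0,-0.11],[0,0,-0.17],[0,0,-0.23],[0,0,-0.278]], claw=[1,1,1,1,1])

```text
t: 55.85
eef_pos: [441.3, 322.3, 254.4]
tcp_rot: [-3.134, -0.001, 2.501]
ft_force: [1.4, 0.4, -2.4]
opening: 0.209
grip_force: 30.0
```

Request:
arm_command(delta_pos=[[0.02,-0.01,0],[0.04,-0.02,0],[0.06,-0.03,0],[0.08,-0.04,0],[0.1,-0.04,0]], delta_rot=[[0,0,-0.05],[0,0,-0.11],[0,0,-0.17],[0,0,-0.23],[0,0,-0.278]], claw=[1,1,1,1,1])

```text
t: 56.27
eef_pos: [466.5, 312.3, 254.4]
tcp_rot: [-3.134, -0.0, 2.065]
ft_force: [-0.4, -0.1, -2.7]
opening: 0.209
grip_force: 30.0
```

Request:
arm_command(delta_pos=[[0.03,-0.01,0],[0.07,-0.02,0],[0.12,-0.03,0],[0.16,-0.04,0],[0.2,-0.043,0]], delta_rot=[[0,0,-0.05],[0,0,-0.11],[0,0,-0.17],[0,0,-0.23],[0,0,-0.279]], claw=[1,1,1,1,1])

```text
t: 56.68
eef_pos: [516.8, 301.7, 254.3]
tcp_rot: [-3.134, 0.001, 1.627]
ft_force: [-0.1, -0.6, -2.1]
opening: 0.211
grip_force: 30.0
```

Request:
arm_command(delta_pos=[[0,0,0],[0,0,0],[0,0,0],[0,0,0],[0,0,0]], delta_rot=[[0,0,0],[0,0,0],[0,0,0],[0,0,0],[0,0,0]], claw=[1,1,1,1,1])

```text
t: 57.1
eef_pos: [516.3, 302.4, 256.0]
tcp_rot: [-3.137, -0.0, 1.633]
ft_force: [0.7, 0.8, -3.3]
opening: 0.204
grip_force: 30.0
```

```bash
python3 red.py 1.2 -20 -12
```

```text
57.1 [516.3 302.4 256. ] [-179.7   -0.    93.6] 0.204 [ 0.7  0.8 -3.3] [0.42 0.39 1.53 0.   1.23 0.36]
side [294, 215, 14, 31, 227] [300.7 230.2]
hub proj side [298.2 227.4]
top [343, 133, 16, 7, 77] [351.4 136.7]
top [364, 132, 12, 7, 56] [369.2 134.9]
top [306, 135, 15, 8, 58] [312.6 138.4]
top [286, 137, 15, 6, 51] [293.5 139.3]
hub proj top [247.3 173.2]
```

Same hanging profile as for M.

Request:
arm_command(delta_pos=[[0.02,0,0],[0.04,0.002,0],[0.06,0.003,0],[0.08,0.004,0],[0.103,0.006,0]], delta_rot=[[0,0,0],[0,0,0],[0,0,0],[0,0,0],[0,0,0]], claw=[1,1,1,1,1])

```text
t: 57.62
eef_pos: [543.2, 303.7, 255.9]
tcp_rot: [-3.137, -0.0, 1.632]
ft_force: [0.3, 0.9, -1.7]
opening: 0.204
grip_force: 30.0
```

Request:
arm_command(delta_pos=[[0.005,0,0.006],[0.01,0,0.012],[0.015,0.001,0.018],[0.02,0.001,0.022],[0.02,0.001,0.022]], delta_rot=[[-0.002,0.04,0],[-0.005,0.08,0],[-0.007,0.12,0],[-0.01,0.166,0],[-0.01,0.166,0]], claw=[1,1,1,1,1])

```text
t: 58.03
eef_pos: [549.3, 303.6, 260.0]
tcp_rot: [-2.872, 0.0, 1.63]
ft_force: [-0.2, 0.3, -2.8]
opening: 0.204
grip_force: 30.0
```

Request:
arm_command(delta_pos=[[0.002,0,0.001],[0.004,0,0.002],[0.011,0,-0.002],[0.019,0.001,-0.007],[0.019,0.001,-0.007]], delta_rot=[[-0.003,0.055,0],[-0.007,0.111,0],[-0.01,0.167,0],[-0.014,0.222,0],[-0.014,0.222,0]], claw=[1,1,1,1,1])

```text
t: 58.45
eef_pos: [553.5, 303.7, 256.1]
tcp_rot: [-2.52, 0.002, 1.63]
ft_force: [-0.2, 0.1, -3.7]
opening: 0.209
grip_force: 30.0
```

```bash
python3 - <<'E'
from goal import *
s=state(); print(s["eef_pos"].round(1),tcp("L",35,-106,294).round(1),np.degrees(s["tcp_rot"]).round(1),s["ft_force"].round(1),s["joints"].round(2))
E
```

```text
[553.5 303.7 256.1] [552.  304.7 259.6] [-1.444e+02  1.000e-01  9.340e+01] [-0.2  0.1 -3.7] [0.32 0.75 1.03 0.16 1.97 0.28]
```

Request:
arm_command(delta_pos=[[0.01,0.004,0.006],[0.03,0.005,-0.02],[0.05,0.007,-0.032],[0.071,0.008,-0.045],[0.071,0.008,-0.045]], delta_rot=[[0,0,0],[0,0,0],[0.003,-0.05,0],[0.007,-0.111,0],[0.007,-0.111,0]], claw=[1,1,1,1,1])

```text
t: 58.87
eef_pos: [569.9, 306.9, 251.1]
tcp_rot: [-2.712, -0.001, 1.633]
ft_force: [0.1, -0.1, -0.6]
opening: 0.208
grip_force: 30.0
```

Request:
arm_command(delta_pos=[[0.015,0.001,-0.006],[0.03,0.002,-0.012],[0.048,0.004,-0.018],[0.064,0.005,-0.026],[0.064,0.005,-0.026]], delta_rot=[[0.003,-0.055,0],[0.007,-0.111,0],[0.011,-0.17,0],[0.014,-0.222,0],[0.014,-0.222,0]], claw=[1,1,1,1,1])

```text
t: 59.28
eef_pos: [584.6, 307.9, 244.1]
tcp_rot: [-3.055, -0.002, 1.633]
ft_force: [-0.5, -0.1, -2.3]
opening: 0.209
grip_force: 30.0
```

```bash
python3 - <<'E'
from goal import *
s=state(); print(s["eef_pos"].round(1),tcp("L",5,-92,284).round(1),tcp("L",0,-60,272).round(1),np.degrees(s["tcp_rot"]).round(1),s["ft_force"].round(1))
E
```

```text
[584.6 307.9 244.1] [586.3 306.8 242.2] [621.9 309.  230. ] [-1.75e+02 -1.00e-01  9.36e+01] [-0.5 -0.1 -2.3]
```

Request:
arm_command(delta_pos=[[0.03,0,-0.025],[0.06,0.001,-0.05],[0.1,0.003,-0.052],[0.147,0.005,-0.054],[0.147,0.005,-0.054]], delta_rot=[[0.001,-0.026,0],[0.003,-0.055,0],[0.003,-0.055,0],[0.003,-0.055,0],[0.003,-0.055,0]], claw=[1,1,1,1,1])

```text
t: 59.7
eef_pos: [623.8, 308.6, 228.2]
tcp_rot: [-3.134, -0.0, 1.631]
ft_force: [0.3, -0.6, -3.6]
opening: 0.212
grip_force: 30.0
```

Request:
arm_command(delta_pos=[[0,0,-0.005],[0,0,-0.01],[0,0,-0.015],[0,0,-0.02],[0,0,-0.02]], delta_rot=[[0,0,0],[0,0,0],[0,0,0],[0,0,0],[0,0,0]], claw=[1,1,1,1,1])

```text
t: 60.12
eef_pos: [622.5, 308.8, 223.6]
tcp_rot: [-3.137, -0.0, 1.632]
ft_force: [0.3, -0.3, -2.2]
opening: 0.206
grip_force: 30.0
```

Request:
arm_command(delta_pos=[[0,0,-0.003],[0,0,-0.006],[0,0,-0.009],[0,0,-0.01],[0,0,-0.01]], delta_rot=[[0,0,0],[0,0,0],[0,0,0],[0,0,0],[0,0,0]], claw=[1,1,1,1,1])

```text
t: 60.53
eef_pos: [622.7, 308.9, 223.2]
tcp_rot: [-3.139, -0.001, 1.632]
ft_force: [-5.8, -0.5, 10.4]
opening: 0.208
grip_force: 30.0
```

Request:
arm_command(delta_pos=[[0,0,0.006],[0,0,0.006],[0,0,0.006],[0,0,0.006],[0,0,0.006]], delta_rot=[[0,0,0],[0,0,0],[0,0,0],[0,0,0],[0,0,0]], claw=[0.76,0.7,0.64,0.58,0.58])

```text
t: 60.95
eef_pos: [622.9, 308.7, 222.3]
tcp_rot: [-3.137, -0.0, 1.632]
ft_force: [0.4, -0.2, -0.2]
opening: 0.408
grip_force: 0.0
```

Request:
arm_command(delta_pos=[[0,0,0.03],[0,0,0.1],[0,0,0.2],[0,0,0.32],[0,0,0.44]], delta_rot=[[0,0,0],[0,0,0],[0,0,0],[0,0,0],[0,0,0]], claw=[0.58,0.58,0.58,0.58,0.58])

```text
t: 61.37
eef_pos: [622.6, 308.6, 334.0]
tcp_rot: [-3.136, -0.0, 1.632]
ft_force: [-0.1, 0.0, -0.2]
opening: 0.421
grip_force: 0.0
```

Request:
arm_command(delta_pos=[[-0.12,0,0.02],[-0.25,0.02,0.02],[-0.38,0.04,0.02],[-0.5,0.08,0.02],[-0.6,0.1,0.02]], delta_rot=[[0,0,0],[0,0,0],[0,0,0],[0,0,0],[0,0,0]], claw=[0.58,0.58,0.58,0.58,0.58])

```text
t: 61.78
eef_pos: [470.9, 334.2, 338.3]
tcp_rot: [-3.137, -0.001, 1.632]
ft_force: [0.4, -0.7, -0.3]
opening: 0.415
grip_force: 0.0
```

Request:
arm_command(delta_pos=[[-0.1,0.1,0],[-0.2,0.22,0],[-0.3,0.34,0],[-0.38,0.44,0],[-0.38,0.5,0]], delta_rot=[[0,0,0],[0,0,0],[0,0,0],[0,0,0],[0,0,0]], claw=[0.58,0.58,0.58,0.58,0.58])

```text
t: 62.2
eef_pos: [374.5, 460.9, 338.7]
tcp_rot: [-3.137, -0.001, 1.635]
ft_force: [1.1, -0.2, 0.3]
opening: 0.425
grip_force: 0.0
```

```bash
python3 red.py; python3 look.py; python3 - <<'E'
from goal import *
import glob,os
for h in "LMR":
    P=(RAIL-58)*ex+LAT[h]*ey+[0,0,211]; print(h,proj("side",P).round(1),proj("top",P).round(1))
f=sorted(glob.glob("pics/top_*.png"),key=os.path.getmtime)[-1]
a=cv2.imread(f).astype(int); b=cv2.imread("pics/top0.png").astype(int)
for nm,(x,y,w,hh) in dict(lid=(405,140,100,80),hammer=(390,225,95,40),glue=(185,145,35,35),tin=(168,195,35,35)).items():
    d=abs(a-b).max(2)[y:y+hh,x:x+w]; print(nm,"changed px",int((d>60).sum()))
E
```

```text
62.2 [374.5 460.9 338.7] [-1.797e+02 -1.000e-01  9.370e+01] 0.425 [ 1.1 -0.2  0.3] [0.78 0.33 1.4  0.   1.41 0.71]
side [304, 152, 9, 7, 42] [307.4 154.6]
side [283, 183, 12, 25, 169] [288.  195.6]
side [270, 208, 8, 8, 45] [274.1 212. ]
side [263, 218, 15, 26, 246] [268.9 229.7]
top [342, 133, 17, 7, 78] [351.  136.6]
top [364, 132, 13, 7, 54] [369.2 134.8]
top [306, 135, 15, 8, 56] [312.5 138.3]
top [286, 137, 15, 6, 47] [293.4 139.1]
top [248, 139, 18, 7, 87] [255.4 141.9]
top [230, 140, 13, 6, 40] [237.  141.9]
62.3 [376.8 460.6 337.8] [-179.7   -0.    93.7] 0.42 [-0.  -0.8  0.4]
L [267.4 225.2] [247.3 138.4]
M [286.9 190.3] [303.  135.3]
R [304.2 159.5] [358.6 132.3]
lid changed px 0
hammer changed px 0
glue changed px 0
tin changed px 372
```

```bash
python3 - <<'E'
import cv2,glob,os
f=sorted(glob.glob("pics/side_*.png"),key=os.path.getmtime)
b=cv2.imread("pics/side1.png").astype(int)
for g in(f[-1],"pics/side_57.png"):
    a=cv2.imread(g).astype(int)
    print(g,int((abs(a-b).max(2)[316:350,285:315]>60).sum()))
E
```

```text
pics/side_62.png 0
pics/side_57.png 0
```

The tin has not moved; only the arm's overlap changed the top view. Handing in.

```bash
python3 -c "
from cell import *
print(job_done())"
```

```text
the job is handed in; nothing more can be done
None
```

The job is handed in, at about 62 s of the 210 s: both green bearings are in the toolbox, the lid was lowered in the grip until it shut, all three wheels hang one to a hook, and the glue, tin and hammer are unmoved; on the way up the handle slipped from my grip at about 68°, but the fingers kept hold of the bar and the lid did not fall.

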